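# Dock the balcony lantern on its charging base in the bench corner

## Robot

A 7-joint arm with a two-finger parallel gripper is mounted at the origin on the work surface. World frame = base frame: x ahead of the robot, y to its left, z up, the work surface at z = 0. Lengths are in m, angles in rad, forces in N, time in s.
With the tool pointing down it reaches from about 0.4 to 0.85 m from the base axis. Payload 10.4 kg.
Tool frame: the origin (TCP) lies between the finger pads; the fingertips stand manip.tip_extent ahead of it and the grasp point (between the pads) lies 6 mm ahead of it (manip.tip_extent is the distance from the TCP to the fingertips, in m); z points along the fingers, y is the line along which they close (so a half turn about z gives the same grasp; the last joint's range is limited). The gripper opens to 85 mm and grips with 20 to 120 N. Pads are 22 mm wide; open, the fingers measure 114 mm over their backs; the gripper's body (76 mm by 85 mm) begins 54 mm behind the grasp point. The pads swing forward as they close: fully open they stand 13 mm farther back than shut.
Start: joints at [-1.345, 0.332, -0.065, 1.46, 0.022, 1.35, -0.088], TCP at [0.154, 0.606, 0.256] pointing down, gripper open.
Joint ranges: [-2.6, 2.6], [-0.5, 2.12], [-1.47, 1.34], [0.16, 2.42], [-1.27, 4.41], [0.06, 2.06], [-2.6, 2.6]. Speed limits (rad/s): [2.22, 2.22, 2.79, 2.79, 3.14, 3.14, 3.14].

## Interface

Orientations are given as a unit quaternion [x, y, z, w].
In Python, from workcell import get_obs, optics, workorder, manip gives the robot as it stands.
- The arm moves only by the tool jog_arm, never from a script. Its argument "increments" is a list of rows, each a list of 7 numbers: the shift along the tool's x, y, z in m, then the turn, a rotation vector about the tool's x, y, z in rad, then the opening, from -1 (shut) to 1 (fully open). A call has 1 to 5 rows; each row is the pose to reach, as a shift and turn from the pose commanded when the call began, along the tool's axes at that moment; what a row does not reach only later rows make up. A row lasts 1/12 s, in which the tool goes at most 41.7 mm and 7.16 degrees, less where a joint would pass 70% of its speed; a pose out of reach is approached as far as the arm can. A call with a gripper value outside its range is refused whole. The fingers move at their own pace and stop on an object; "grip_force" is the grip in N (left out, the last holds). Time passes only in rows, so rows that repeat a pose let the fingers close. It gives the time, the measured TCP pose, the force, the opening and the grip force at its end, in the units of the state.
- get_obs(): the state, without advancing time (a new reading comes with each control period).
- optics.camera(name): name is "scene" or "top" or "wrist"; returns a dict with "color" (480x640x3 uint8, red, green, blue), "depth" (480x640 float32, m along the optical axis (not along the pixel's ray), 0 where there is no reading), "K" (3x3 intrinsics, pixels), "R" (3x3) and "t" (3): a world point X has camera coordinates R X + t. Camera axes: x right, y down, z forward; pixel columns grow to the right and rows downward; lengths in m; the calibration is good to about 2 mm. The wrist camera is an equidistant fisheye: a pixel r from the principal point sees the ray r / f radians off the axis. A picture is of the moment at which its call begins.
- workorder.hand_in(): hands the job in; it is judged then, once.
The state is a dict: "clock": time; "joint_pos": joint angles; "joint_velocities": joint speeds; "tau": joint torques, N m; "position": TCP position; "ee_rot": TCP orientation; "ft_force": force on the tool from outside, world axes, zero at the start; "torque": the same for the moment, N m; "grip_width": opening from 0.0 (shut) to 1.0 (fully open); "grasp_force": force on a finger pad.
Only numpy, scipy, OpenCV 4.12 (cv2) and the standard library are available. Lean on these libraries where they do the work, as an engineer would, in place of code of your own. Each camera call takes 0.05 s, during which the arm holds its last target. There are 200 camera calls.

## Task

First push the small grey charging base snugly into the inside corner of the L-shaped wooden stop, square and touching both battens. Then take the green lantern out of its sloping rest and, holding it by its top handle, lower it upright onto the base's two pegs (orange mark on the same side as the thick orange peg) until it is fully home before you let go; the base must still sit snug in the corner. Do not tip the lantern over or disturb the other things on the bench.

Things in the scene. Friction and masses are not known exactly. Their poses are not given: they have to be found in the camera images.
- stop: L of two dark cedar battens fixed to the bench, each 18 wide and 20 high. Origin: the inside corner at bench level. The far batten's inner face is the plane x = 0 (batten at x 0 to 18, y -112 to 18); the side batten's inner face is the plane y = 0 (batten at y 0 to 18, x -120 to 0). The base belongs in the quarter x < 0, y < 0. z up.
- dock: Loose grey charging base, 64 x 64 square, 24 high, about 0.4 kg, flat on the bench. Origin: centre of its underside; z up, x and y along its sides. Two upright pegs on top, 14 high, tapered tips: thick orange 14 diameter at x +15, thin steel 10 diameter at x -15 (y 0). Orange line on top at the +x edge. Home in the corner, its origin is at x -32, y -32 in the stop's frame.
- dock_peg (a point): Centre of the foot of the base's thick orange peg, on the base's top face
- lantern: Loose LED lantern, 0.35 kg, 135 high. Origin: centre of its underside; z along its axis to the handle. Green foot 58 x 58, z 0-30; white diffuser 46 diameter, z 30-82; green cap 58 x 58, z 82-94; handle on top. Orange marks on its +x face. Starts leaning 34 deg in the rest, top towards the robot. Seated, its origin is 24 above the base's origin, same x and y, its +x along the base's +x.
- lantern_grip (a point): Centre of the lantern's black handle bar: lantern x 0, y 0, z 126. The bar is 56 long along the lantern's x, 16 thick along its y, 18 high, on two posts at x +-22, with a 23 high gap under it
- lantern_socket (a point): Mouth of the large socket in the lantern's underside (x +15, y 0, z 0), 16.5 diameter, 20 deep, for the thick orange peg; the small socket, 12.5 diameter, 20 deep, is at x -15. They fit one way round only
- rest: Fixed sloping rest, 130 x 80 (x -70 to 60, y +-40 of its origin), 105 high. Origin: on the bench under its middle; z up. Its aluminium seat leans 34 deg, top towards its -x: a back plate behind the lantern's -x face that ends at lantern z 87, a ledge under the foot, cheeks 20 high beside the foot. The lantern slides out along its own axis; its origin starts at x 10, y 0, z 50 here.
- tray: Bystander: loose grey hardware tray 140 x 100 x 35; origin at centre of its underside.
- can: Bystander: loose upright blue spray can, 52 diameter, 140 high, standing between rest and stop; origin at centre of its underside.
- screwdriver: Bystander: loose yellow-handled screwdriver 190 long lying along its x, under 35 high.
- hexset: Bystander: loose hex key set, black holder 75 x 26 x 24 with L keys standing to 90 high; origin at centre of its underside.
- level: Bystander: loose aluminium spirit level 22 x 240 x 45, long along its y; origin at centre of its underside.
- jar: Bystander: loose glass jar, 60 diameter, 75 high; origin at centre of its underside.
Mind the look-alikes: they are no part of the job. Leave any red look-alike of the dock alone. What is shaped like the lantern but pink is not meant.

How it is judged:
On the way, in this order (a step that is already met when the one before it is completed fails the run):
1. the charging base sits square and snug in the corner (x of dock in the frame of stop between -0.035 and -0.029 m and y of dock in the frame of stop between -0.035 and -0.029 m and (angle between the x axis of dock and the x axis of stop, either way round below 0.045 rad or angle between the x axis of dock and the y axis of stop, either way round below 0.045 rad) and angle between dock's own z axis and vertical below 0.05 rad and height (world z) of dock below 0.004 m), for 0.2 s.
2. the lantern, still held, has been lowered over the pegs to within 8 mm of home (contact force between the fingers and lantern above 1 N and x of lantern in the frame of dock between -0.004 and 0.004 m and y of lantern in the frame of dock between -0.004 and 0.004 m and z of lantern in the frame of dock between 0.016 and 0.032 m), for 0.1 s.
At the end, for the whole second after the job is handed in: The base is within 3 mm of touching both battens and within 2.5 deg of square, flat on the bench; the lantern is upright (3 deg), right way round on the pegs, its foot within 3 mm of the base's top and centred within 3 mm, everything at rest (all of step 1 and x of lantern in the frame of dock between -0.003 and 0.003 m and y of lantern in the frame of dock between -0.003 and 0.003 m and z of lantern in the frame of dock between 0.021 and 0.027 m and angle between the x axis of lantern and the x axis of dock, either way round below 0.12 rad and angle between lantern's own z axis and vertical below 0.05 rad and linear speed of each of lantern, dock below 0.02 m/s).
It fails at once if a bystander is moved more than 20 mm: hardware tray, spray can, screwdriver, hex key set, spirit level, jar (distance of any of tray, can, screwdriver, hexset, level, jar from where it was at the start of the episode above 0.02 m).
It fails at once if the lantern is tipped over (angle between lantern's own z axis and vertical above 1.2 rad).
It also fails if it takes over 72 s, if anything falls off the work surface, if the arm or the gripper's body presses on something with over 40 N, if the wrist force passes 120 N, or if a joint passes its speed limit or range.

## Working session

There is one attempt and no reset: what is moved stays moved. The work goes in short steps, Python scripts to look and compute and a tool call to move; the robot and the scene stay as the last step left them, time stands still between calls to the robot, and variables do not carry over. Pictures are saved under pics/ and viewed, at most 10 in all, crops included, and the job is handed in when it is done.

Besides the shell and the picture viewer there is one more tool, called after "Emit:" by a JSON object that holds its "op" and its "data". jog_arm: Moves the arm, as the interface text tells. Its arguments: {"type":"object","properties":{"increments":{"type":"array"},"grip_force":{"type":"number"}},"required":["increments"]}

```bash
ls; mkdir -p pics; python3 - <<'E'
from workcell import get_obs, optics, manip
import cv2,numpy as np
print(get_obs()); print([ (a,getattr(manip,a)) for a in dir(manip) if a[0]!='_'])
for n in("scene","top"):
    c=optics.camera(n); cv2.imwrite(f"pics/{n}0.png",c["color"][:,:,::-1]); np.savez(f"{n}0.npz",**c)
    print(n,c["K"].tolist(),(-c["R"].T@c["t"]).round(3),c["R"].round(3).tolist())
E
```

```text
pics
{'clock': 0.0, 'joint_pos': array([-1.34461685,  0.33285859, -0.06472332,  1.46099203,  0.02157442,
        1.34989939, -0.08849326]), 'joint_velocities': array([-3.10845128e-03, -9.39783652e-04,  2.49066138e-04, -1.10899026e-03,
        6.99214264e-04,  7.32901451e-04, -7.00715077e-06]), 'tau': array([ 3.64465232e-04, -6.25450230e+01,  4.93639405e-02, -3.91611171e+01,
        1.61861797e-02,  9.96442657e-03,  2.27824671e-05]), 'position': array([0.15378282, 0.60541086, 0.25550004]), 'ee_rot': array([ 1.24046738e-01,  9.92276107e-01, -7.27938640e-04, -7.20130081e-05]), 'ft_force': array([-0.44368402,  0.16122488, -0.30085017]), 'torque': array([ 0.02923741, -0.00944098,  0.05662276]), 'grasp_force': 0.0, 'grip_width': 1.0015844958204547}
[('MotionError', <class 'workcell.MotionError'>), ('tip_extent', 0.025)]
scene [[433.25813527578964, 0.0, 323.95142522932576], [0.0, 433.25813527578964, 238.49561795594875], [0.0, 0.0, 1.0]] [1.109 0.31  0.992] [[-0.481, 0.877, -0.01], [0.72, 0.388, -0.576], [-0.501, -0.284, -0.818]]
top [[618.5669286238059, 0.0, 309.22041609608794], [0.0, 618.5669286238059, 236.42422508102538], [0.0, 0.0, 1.0]] [ 0.275 -0.03   1.744] [[0.019, -1.0, -0.016], [-0.984, -0.015, -0.18], [0.179, 0.019, -0.984]]
```

View pics/top0.png

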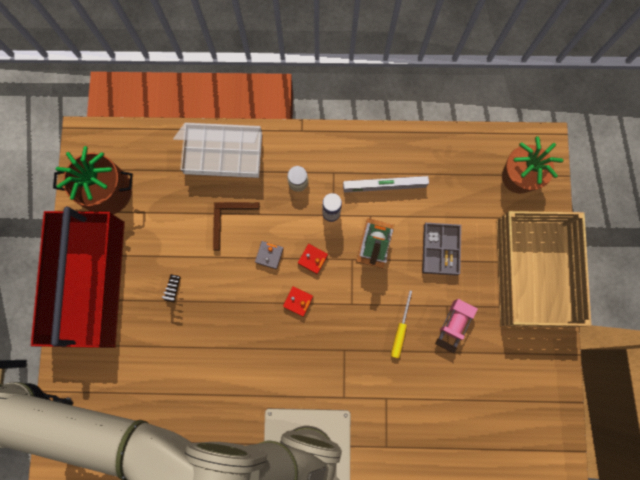

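View pics/scene0.png

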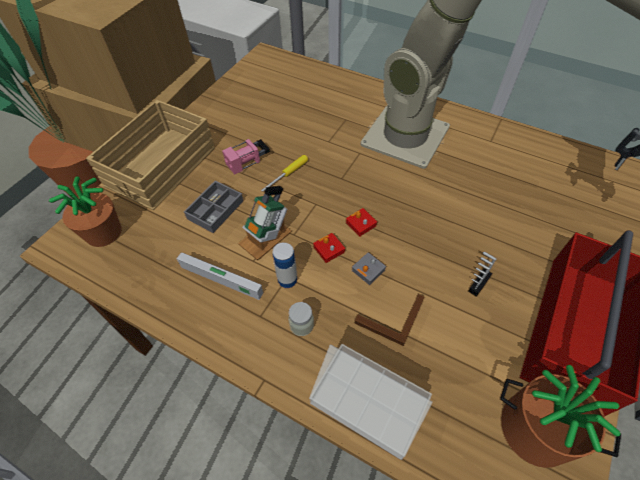

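Candidates, top view:
- **Dock:** grey base at (269,255). The red look-alikes are at (312,260) and (298,302).
- **Lantern:** green one in the rest at (377,242). The pink one at (458,325) isn't meant.

The L-stop's corner is near (218,207). I'm choosing the grey base and the green lantern, and checking both in a close crop.

```bash
cat > h.py <<'E'
import numpy as np, cv2
from scipy.spatial.transform import Rotation as Ro
def ray(c,uv,fish=False):
    K=c["K"]; x=(np.asarray(uv,float)-K[:2,2])/np.diag(K)[:2]; x=np.atleast_2d(x)
    if fish:
        r=np.linalg.norm(x,axis=1,keepdims=True)+1e-12; d=np.hstack([x/r*np.sin(r),np.cos(r)])
    else: d=np.hstack([x,np.ones((len(x),1))])
    return -c["R"].T@c["t"], d@c["R"]
def onplane(c,uv,z,fish=False):
    o,d=ray(c,uv,fish); return o+d*((z-o[2])/d[:,2])[:,None]
def tri(rays):
    A=0;b=0
    for o,d in rays:
        d=d.ravel()/np.linalg.norm(d); P=np.eye(3)-np.outer(d,d); A=A+P; b=b+P@o
    X=np.linalg.solve(A,b); return X,[np.linalg.norm((np.eye(3)-np.outer(d.ravel(),d.ravel())/(d@d.T))@(X-o)) for o,d in rays]
E
python3 - <<'E'
from h import *
s=np.load("scene0.npz");t=np.load("top0.npz")
for n,uv in dict(cornerIn=(222,212),Lend1=(259,206),Lend2=(217,249),dock=(269,255),rest=(377,242)).items(): print(n,onplane(t,uv,.02).round(3))
def up(c,x,y,w,h): return cv2.resize(c["color"][y:y+h,x:x+w,::-1],(400,300),interpolation=cv2.INTER_CUBIC)
a=np.vstack([np.hstack([up(t,205,195,120,90),up(t,340,200,80,60)]),np.hstack([up(s,330,200,120,90),up(s,225,175,80,60)])])
cv2.imwrite("pics/crop0.png",a)
E
```

```text
cornerIn [[0.656 0.254 0.02 ]]
Lend1 [[0.675 0.149 0.02 ]]
Lend2 [[0.549 0.263 0.02 ]]
dock [[0.534 0.116 0.02 ]]
rest [[ 0.576 -0.188  0.02 ]]
```

View pics/crop0.png

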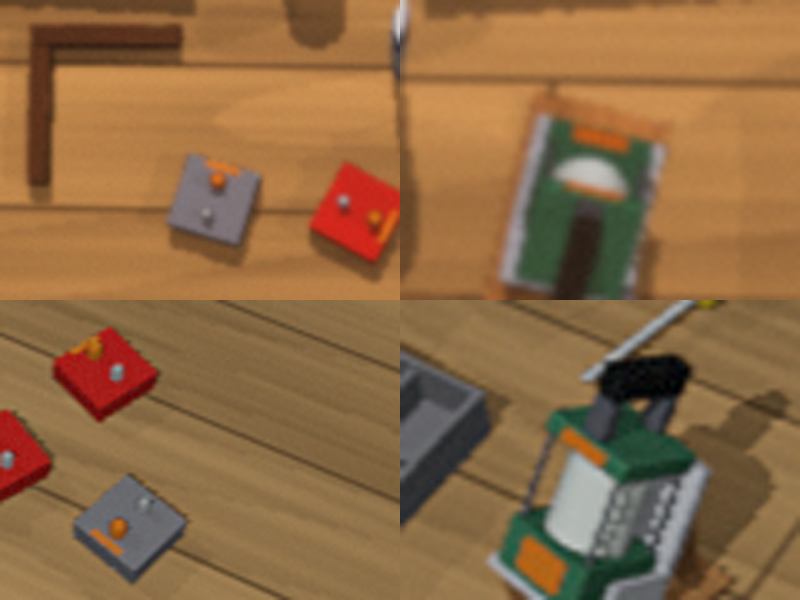

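The crop shows the grey base at left, its orange peg and line on the far side (world +x, yaw about −15°). The green lantern's orange marks face world +x and its black handle leans towards the robot. The red and pink things are look-alikes. Next I move the wrist camera over the dock and stop.

Emit:
{"op": "jog_arm", "data": {"increments": [[-0.025,-0.03,-0.012,0,0,0,1],[-0.05,-0.06,-0.025,0,0,0,1],[-0.075,-0.09,-0.037,0,0,0,1],[-0.1,-0.12,-0.05,0,0,0,1],[-0.125,-0.15,-0.06,0,0,0,1]]}}

```text
clock: 0.52
position: [0.2386, 0.4278, 0.3169]
ee_rot: [0.124, 0.992, 0.0, -0.0]
ft_force: [0.3, -0.2, 0.5]
grip_width: 0.996
grasp_force: 0.0
```

Emit:
{"op": "jog_arm", "data": {"increments": [[-0.03,-0.025,0,0,0,0,1],[-0.06,-0.05,0,0,0,0,1],[-0.09,-0.075,0,0,0,0,1],[-0.12,-0.1,0,0,0,0,1],[-0.15,-0.125,0,0,0,0,1]]}}

```text
clock: 0.93
position: [0.3533, 0.2696, 0.3162]
ee_rot: [0.124, 0.992, 0.0, -0.0]
ft_force: [1.8, 0.8, 0.1]
grip_width: 0.997
grasp_force: 0.0
```

Emit:
{"op": "jog_arm", "data": {"increments": [[-0.02,-0.03,0,0,0,0,1],[-0.04,-0.06,0,0,0,0,1],[-0.06,-0.08,0,0,0,0,1],[-0.08,-0.08,0,0,0,0,1],[-0.08,-0.08,0,0,0,0,1]]}}

```text
clock: 1.35
position: [0.4129, 0.1716, 0.3163]
ee_rot: [0.127, 0.992, 0.0, 0.0]
ft_force: [-0.3, 0.2, -0.9]
grip_width: 0.998
grasp_force: 0.0
```

```bash
python3 - <<'E'
from workcell import get_obs, optics
from h import *
c=optics.camera("wrist"); np.savez("w1.npz",**c); cv2.imwrite("pics/w1.png",c["color"][:,:,::-1])
print(c["K"].tolist(),(-c["R"].T@c["t"]).round(4),c["R"].round(3).tolist(),get_obs()["position"])
E
```

```text
[[371.64829954431775, 0.0, 320.7667443899226], [0.0, 371.64829954431775, 244.79643931826325], [0.0, 0.0, 1.0]] [0.334  0.1927 0.4345] [[0.251, 0.968, -0.001], [0.918, -0.238, 0.318], [0.308, -0.08, -0.948]] [0.41141943 0.17307773 0.316084  ]
```

View pics/w1.png

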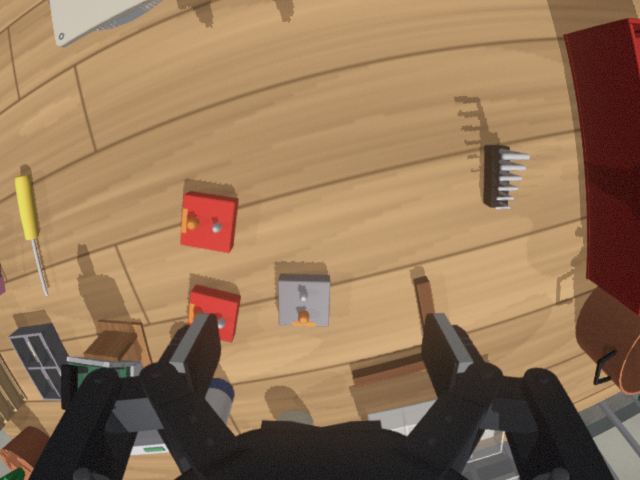

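Wrist view: grey dock at (304,300), its orange peg at (303,319). Both red look-alikes are to the left at (209,222) and (215,312), and the stop is partly behind the right finger at (425,300). Measuring the dock and stop now.

```bash
python3 - <<'E'
from h import *
w=np.load("w1.npz");t=np.load("top0.npz");s=np.load("scene0.npz")
def blob(c,box,lo,hi):
    x,y,W,H=box; hsv=cv2.cvtColor(c["color"],cv2.COLOR_RGB2HSV); m=cv2.inRange(hsv,lo,hi); k=np.zeros_like(m);k[y:y+H,x:x+W]=m[y:y+H,x:x+W]
    cs=max(cv2.findContours(k,cv2.RETR_EXTERNAL,cv2.CHAIN_APPROX_NONE)[0],key=cv2.contourArea); M=cv2.moments(cs)
    return cs[:,0,:].astype(float),np.array([M["m10"],M["m01"]])/M["m00"],M["m00"]
# dock body masks: low saturation or greyish-blue
G=((105,0,40),(140,90,255)); O=((5,170,120),(18,255,255))
views=[(w,(265,262,80,80),True),(t,(245,235,45,45),False),(s,(345,245,50,48),False)]
for c,b,f in views:
    cs,ce,a=blob(c,b,*G); h=cv2.convexHull(cs.astype(np.float32)); 
    P=onplane(c,h[:,0],.024,f)[:,:2].astype(np.float32); r=cv2.minAreaRect(P); print("grey",a,ce.round(1),[np.round(v,4) for v in r])
for nm,z in(("top",t),("scene",s)):
    hsv=cv2.cvtColor(z["color"],cv2.COLOR_RGB2HSV); 
    v=views[1 if nm=="top" else 2]; x,y,W,H=v[1]; print(nm,cv2.connectedComponentsWithStats(cv2.inRange(hsv,*O)[y:y+H,x:x+W])[2:4])
x,y,W,H=views[0][1];hsv=cv2.cvtColor(w["color"],cv2.COLOR_RGB2HSV); n,l,st,ce=cv2.connectedComponentsWithStats(cv2.inRange(hsv,*O)[y:y+H,x:x+W]); print(st.tolist(),ce+[x,y])
# stop in top view & scene : dark brown on top plane z=.02
for c,b in((t,(205,195,65,65)),(s,(345,285,90,65))):
    cs,ce,a=blob(c,b,(0,90,20),(14,255,120)); P=onplane(c,cs,.02)[:,:2]; r=cv2.minAreaRect(P.astype(np.float32)); print("stop",a,[np.round(v,4) for v in r]);
    ap=cv2.approxPolyDP(cs.astype(np.float32),4,True)[:,0]; print(ap.tolist(),onplane(c,ap,.02)[:,:2].round(3).tolist())
E
```

```text
Traceback (most recent call last):
ValueError: max() iterable argument is empty
```

```bash
python3 - <<'E'
from h import *
w=np.load("w1.npz");t=np.load("top0.npz");s=np.load("scene0.npz")
for c,pts in((w,[(290,285),(320,285),(304,328),(303,318),(304,294),(350,300),(425,290),(385,362)]),(t,[(262,255),(275,258),(270,247),(270,245),(217,230),(240,206),(230,230)]),(s,[(360,268),(375,272),(365,270),(415,320),(380,330),(400,300)])):
    hsv=cv2.cvtColor(c["color"],cv2.COLOR_RGB2HSV); print([(p,hsv[p[1],p[0]].tolist()) for p in pts])
E
```

```text
[((290, 285), [163, 11, 160]), ((320, 285), [159, 11, 164]), ((304, 328), [16, 104, 193]), ((303, 318), [15, 155, 214]), ((304, 294), [13, 18, 130]), ((350, 300), [16, 103, 201]), ((425, 290), [12, 135, 134]), ((385, 362), [16, 123, 102])]
[((262, 255), [165, 16, 126]), ((275, 258), [168, 20, 127]), ((270, 247), [12, 195, 197]), ((270, 245), [13, 193, 206]), ((217, 230), [11, 182, 91]), ((240, 206), [10, 173, 90]), ((230, 230), [15, 156, 188])]
[((360, 268), [112, 24, 117]), ((375, 272), [108, 11, 111]), ((365, 270), [15, 240, 150]), ((415, 320), [17, 124, 138]), ((380, 330), [13, 152, 84]), ((400, 300), [18, 129, 148])]
```

```bash
cat >> h.py <<'E'
def comps(c,box,lo,hi,amin=6):
    x,y,W,H=box; hsv=cv2.cvtColor(c["color"],cv2.COLOR_RGB2HSV)[y:y+H,x:x+W]; m=cv2.inRange(hsv,lo,hi)
    cs=[k for k in cv2.findContours(m,cv2.RETR_EXTERNAL,cv2.CHAIN_APPROX_NONE)[0] if cv2.contourArea(k)>=amin]
    cs.sort(key=cv2.contourArea,reverse=True)
    return [(k[:,0].astype(np.float32)+[x,y],np.array([v+o for v,o in zip((cv2.moments(k)["m10"]/cv2.moments(k)["m00"],cv2.moments(k)["m01"]/cv2.moments(k)["m00"]),(x,y))]),cv2.contourArea(k)) for k in cs]
E
python3 - <<'E'
from h import *
w=np.load("w1.npz");t=np.load("top0.npz");s=np.load("scene0.npz")
G=((0,0,60),(180,50,255))
for n,c,b,f in(("w",w,(265,262,80,80),True),("t",t,(245,235,45,45),False),("s",s,(345,245,50,48),False)):
    k,ce,a=comps(c,b,*G)[0]; h=cv2.convexHull(k.astype(np.float32))[:,0]
    r=cv2.minAreaRect(onplane(c,h,.024,f)[:,:2].astype(np.float32)); print(n,a,ce.round(1),[np.round(v,4) for v in r])
    print("  orange",[(ce.round(1).tolist(),a,onplane(c,ce,.034,f)[0,:2].round(4).tolist()) for _,ce,a in comps(c,b,(5,150,120),(16,255,255),3)])
for c,b,V in((t,(205,195,65,65),125),(s,(345,285,90,65),105)):
    k,ce,a=comps(c,b,(0,100,20),(16,255,V))[0]; ap=cv2.approxPolyDP(k.astype(np.float32),3,True)[:,0]; print("stop",a,[(p.tolist(),q.tolist()) for p,q in zip(ap,onplane(c,ap,.02)[:,:2].round(3))])
E
```

```text
w 2193.5 [303.6 298.1] [array([0.5327, 0.1186]), array([0.0632, 0.071 ]), np.float64(73.7938)]
  orange [([302.7, 318.9], 110.0, [0.5519, 0.1128])]
t 364.5 [268.4 255.9] [array([0.5349, 0.1163]), array([0.0617, 0.0615]), np.float64(73.2269)]
  orange [([267.0, 257.0], 1936.0, [0.5262, 0.1199])]
s 552.5 [368.  267.6] [array([0.5423, 0.1205]), array([0.0685, 0.0721]), np.float64(73.6383)]
  orange [([364.9, 268.3], 17.0, [0.5541, 0.1157]), ([361.4, 272.0], 10.0, [0.5683, 0.1123])]
stop 767.0 [([258.0, 202.0], [0.687, 0.152]), ([214.0, 202.0], [0.685, 0.278]), ([214.0, 211.0], [0.659, 0.277]), ([205.0, 213.0], [0.653, 0.303]), ([214.0, 214.0], [0.65, 0.277]), ([216.0, 254.0], [0.534, 0.266]), ([220.0, 215.0], [0.647, 0.259]), ([259.0, 214.0], [0.652, 0.148])]
stop 830.0 [([423.0, 296.0], [0.55, 0.276]), ([417.0, 295.0], [0.555, 0.261]), ([399.0, 333.0], [0.669, 0.262]), ([358.0, 314.0], [0.672, 0.154]), ([354.0, 322.0], [0.695, 0.155]), ([403.0, 345.0], [0.692, 0.281])]
```

```bash
cat >> h.py <<'E'
def inc(p,yaw_deg=None,tilt=0):
    "tool increments to reach TCP p; yaw_deg: tool y direction from world y; tilt: lean of the tool (top to robot)"
    from workcell import get_obs
    o=get_obs(); R=Ro.from_quat(o["ee_rot"])
    T=R if yaw_deg is None else Ro.from_euler("z",yaw_deg,degrees=True)*Ro.from_euler("y",-tilt,degrees=True)*Ro.from_quat([0,1,0,0])
    print("pos",o["position"].round(4),"inc",R.inv().apply(np.array(p)-o["position"]).round(4),(R.inv()*T).as_rotvec().round(4))
E
python3 -c "
from h import *
inc([.534,.117,.1],-16.4)"
```

```text
pos [0.4114 0.1731 0.3161] inc [-0.1327 -0.0237  0.2161] [-0.0003 -0.0002  0.0344]
```

Emit:
{"op": "jog_arm", "data": {"increments": [[-0.035,-0.006,0.02,0,0,0.034,1],[-0.07,-0.012,0.04,0,0,0.034,1],[-0.1,-0.018,0.06,0,0,0.034,1],[-0.133,-0.024,0.08,0,0,0.034,1],[-0.133,-0.024,0.12,0,0,0.034,1]]}}

```text
clock: 1.82
position: [0.5386, 0.116, 0.1978]
ee_rot: [0.143, 0.99, 0.0, 0.003]
ft_force: [0.6, 0.2, 0.5]
grip_width: 1.001
grasp_force: 0.0
```

Emit:
{"op": "jog_arm", "data": {"increments": [[0,0,0.04,0,0,0,1],[0,0,0.08,0,0,0,1],[0,0,0.096,0,0,0,1],[0,0,0.096,0,0,0,1],[0,0,0.096,0,0,0,1]]}}

```text
clock: 2.23
position: [0.5328, 0.1189, 0.1]
ee_rot: [0.14, 0.99, -0.0, -0.001]
ft_force: [0.3, -0.7, 0.7]
grip_width: 0.998
grasp_force: 0.0
```

```bash
python3 - <<'E'
from workcell import optics
from h import *
inc([.534,.117,.03],-16.4)
w=optics.camera("wrist");np.savez("w2.npz",**w);cv2.imwrite("pics/w2.png",w["color"][:,:,::-1])
E
```

```text
pos [0.5328 0.1189 0.1   ] inc [-0.0018 -0.0014  0.07  ] [-0.001  -0.0017  0.0043]
```

View pics/w2.png

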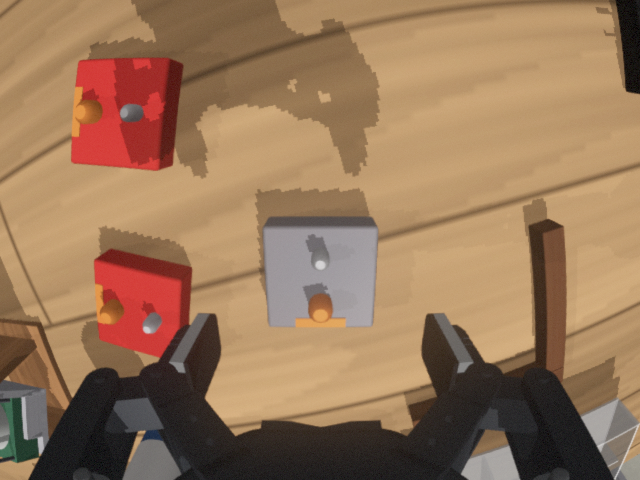

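Wrist close-up: dock at (320,272) centred between the fingers, orange peg at (320,307). The red look-alike's near edge is at about (188,300), close to the left finger's path. Checking that clearance and refining the dock position.

```bash
python3 - <<'E'
from h import *
from workcell import get_obs
w=np.load("w2.npz"); o=get_obs(); R=Ro.from_quat(o["ee_rot"])
loc=lambda P: R.inv().apply(P-o["position"])[:,:2].round(4).tolist()
c=np.array([(266,226),(377,226),(375,326),(268,326)]); P=onplane(w,c,.024,True); print("dock corners",loc(P),P.mean(0).round(4), "sides",np.linalg.norm(np.roll(P,-1,0)-P,axis=1).round(4), np.degrees(np.arctan2(*(P[1]-P[0])[:2])).round(1))
print("red edge local",loc(onplane(w,np.array([(191,267),(188,322),(158,354)]),.024,True)), loc(onplane(w,np.array([(191,267),(188,322)]),.0,True)))
for uv,z in (((321,303),.034),): print("orange tip?",onplane(w,uv,.038,True).round(4))
s=onplane(w,np.array([(546,228),(552,300),(548,375)]),.02,True); print("side batten edge pts",s.round(4).tolist())
k,ce,a=comps(w,(240,200,160,150),(0,0,60),(180,50,255))[0]; print(ce,a)
E
```

```text
dock corners [[0.0285, -0.0301], [0.0286, 0.0306], [-0.0344, 0.0329], [-0.0345, -0.0323]] [0.5368 0.1186 0.024 ] sides [0.0607 0.063  0.0652 0.0631] 16.1
red edge local [[0.0039, -0.0765], [-0.0338, -0.084], [-0.061, -0.1114]] [[-0.0058, -0.086], [-0.0481, -0.0945]]
orange tip? [[0.5445 0.1161 0.038 ]]
side batten edge pts [[0.5469, 0.2635, 0.02], [0.6014, 0.2663, 0.02], [0.6719, 0.2656, 0.02]]
[320.05234746 266.85640693] 10806.0
```

Emit:
{"op": "jog_arm", "data": {"increments": [[-0.003,0,0.035,0,0,0,1],[-0.003,0,0.065,0,0,0,1],[-0.003,0,0.07,0,0,0,1],[-0.003,0,0.07,0,0,0,1]]}}

```text
clock: 2.62
position: [0.5361, 0.1177, 0.0305]
ee_rot: [0.141, 0.99, -0.0, -0.001]
ft_force: [0.0, -0.1, 0.4]
grip_width: 1.003
grasp_force: 0.0
```

Emit:
{"op": "jog_arm", "data": {"increments": [[0,0,0,0,0,0,0.2],[0,0,0,0,0,0,0.2],[0,0,0,0,0,0,0.2],[0,0,0,0,0,0,0.2],[0,0,0,0,0,0,0.2]], "grip_force": 30}}

```text
clock: 3.03
position: [0.538, 0.118, 0.0329]
ee_rot: [0.141, 0.99, 0.001, 0.002]
ft_force: [-0.2, 0.2, 5.8]
grip_width: 0.74
grasp_force: 32.0
```

Emit:
{"op": "jog_arm", "data": {"increments": [[0,0,0,0,0,0,0.2],[0,0,0,0,0,0,0.2],[0,0,0,0,0,0,0.2]]}}

```text
clock: 3.28
position: [0.538, 0.118, 0.0329]
ee_rot: [0.141, 0.99, 0.001, 0.002]
ft_force: [-0.8, 0.3, 5.5]
grip_width: 0.739
grasp_force: 32.0
```

```bash
python3 -c "
from h import *
inc([.60,.194,.035],1)"
```

```text
pos [0.538  0.118  0.0329] inc [-0.0384  0.0903 -0.0018] [ 0.0022  0.0032 -0.3002]
```

Emit:
{"op": "jog_arm", "data": {"increments": [[-0.008,0.02,-0.004,0,0,0,0.2],[-0.016,0.038,-0.004,0,0,-0.1,0.2],[-0.024,0.056,-0.004,0,0,-0.2,0.2],[-0.032,0.074,-0.004,0,0,-0.3,0.2],[-0.038,0.09,-0.004,0,0,-0.3,0.2]]}}

```text
clock: 3.7
position: [0.5994, 0.1945, 0.0361]
ee_rot: [-0.012, 1.0, 0.001, 0.001]
ft_force: [-0.5, -0.1, -3.3]
grip_width: 0.739
grasp_force: 34.7
```

```bash
python3 - <<'E'
from workcell import optics
from h import *
inc([.627,.194,.032],1)
w=optics.camera("wrist");np.savez("w3.npz",**w);cv2.imwrite("pics/w3.png",w["color"][:,:,::-1])
E
```

```text
pos [0.5994 0.1945 0.0361] inc [-0.0276 -0.0012  0.0041] [0.0011 0.002  0.0064]
```

View pics/w3.png

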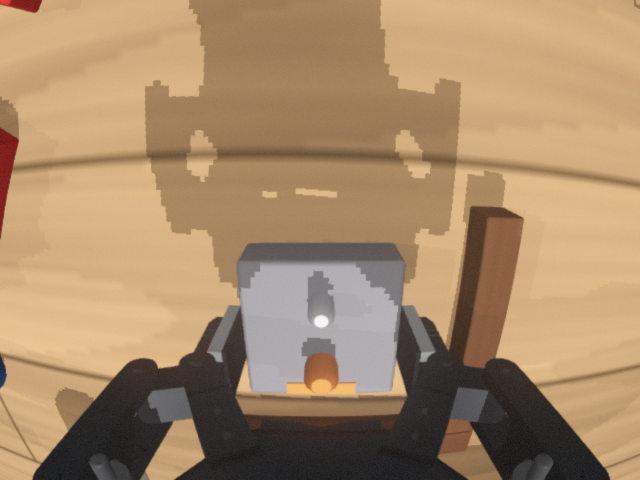

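The dock is held square between the pads at (320,320). The side batten is to the right, its inner edge running (470,212)–(452,345), and the far batten is ahead at row ~418.

```bash
python3 - <<'E'
from h import *
from workcell import get_obs
w=np.load("w3.npz"); o=get_obs(); p=o["position"]
a=onplane(w,np.array([(470,211),(453,345)]),.02,True); d=a[1]-a[0]; print("side inner edge",a.round(4).tolist(),"yaw",np.degrees(np.arctan2(d[1],d[0])))
c=onplane(w,np.array([(241,264),(403,264),(395,389),(250,389)]),.024+.003,True); print("dock",c.round(4).tolist(),c.mean(0).round(4))
e=c[1]-c[0];f=c[2]-c[1];print("dock yaw",np.degrees(np.arctan2(-e[0],e[1])),np.degrees(np.arctan2(f[1],f[0])))
g=w["color"][385:470,320].astype(int).sum(1); print(g.tolist())
for r in range(400,436,6): print(r,onplane(w,(320,r),.02,True).round(4), onplane(w,(320,r),.0,True).round(4))
E
```

```text
side inner edge [[0.5475, 0.2522, 0.02], [0.6093, 0.2551, 0.02]] yaw 2.682185956624526
dock [[0.5688, 0.1645, 0.027], [0.5674, 0.2251, 0.027], [0.6279, 0.229, 0.027], [0.6294, 0.164, 0.027]] [0.5984 0.1957 0.027 ]
dock yaw 1.3499736694535218 3.7494419658266716
[540, 545, 541, 541, 538, 544, 542, 539, 537, 526, 469, 344, 300, 274, 256, 296, 315, 339, 366, 385, 389, 371, 376, 364, 357, 355, 358, 352, 354, 353, 335, 259, 181, 159, 172, 181, 183, 184, 161, 177, 170, 148, 139, 130, 136, 146, 142, 132, 132, 126, 137, 124, 131, 139, 120, 125, 128, 109, 132, 116, 125, 103, 104, 122, 121, 117, 119, 121, 114, 128, 111, 106, 119, 119, 115, 117, 106, 116, 109, 98, 114, 106, 110, 99, 119]
400 [[0.6408 0.1957 0.02  ]] [[0.6591 0.196  0.    ]]
406 [[0.6448 0.1957 0.02  ]] [[0.6638 0.1961 0.    ]]
412 [[0.649  0.1958 0.02  ]] [[0.6686 0.1963 0.    ]]
418 [[0.6533 0.1959 0.02  ]] [[0.6735 0.1964 0.    ]]
424 [[0.6578 0.196  0.02  ]] [[0.6786 0.1965 0.    ]]
430 [[0.6624 0.1961 0.02  ]] [[0.6839 0.1966 0.    ]]
```

Emit:
{"op": "jog_arm", "data": {"increments": [[-0.012,-0.001,0.003,0,0,0,0.2],[-0.022,-0.001,0.003,0,0,0,0.2],[-0.03,-0.001,0.003,0,0,0,0.2],[-0.032,-0.001,0.003,0,0,0,0.2]]}}

```text
clock: 4.08
position: [0.6314, 0.1928, 0.0328]
ee_rot: [-0.008, 1.0, 0.0, 0.001]
ft_force: [-7.2, -1.7, 9.4]
grip_width: 0.738
grasp_force: 36.4
```

Emit:
{"op": "jog_arm", "data": {"increments": [[-0.002,0,0,0,0,0,0.2],[-0.004,0,0,0,0,0,0.2]]}}

```text
clock: 4.25
position: [0.634, 0.1931, 0.0328]
ee_rot: [-0.008, 1.0, 0.0, 0.0]
ft_force: [-5.3, -0.2, 7.8]
grip_width: 0.738
grasp_force: 36.2
```

Emit:
{"op": "jog_arm", "data": {"increments": [[-0.002,0,0,0,0,0,0.2],[-0.004,0,0,0,0,0,0.2]]}}

```text
clock: 4.42
position: [0.6379, 0.1933, 0.0328]
ee_rot: [-0.009, 1.0, 0.0, 0.0]
ft_force: [-5.4, 0.0, 7.0]
grip_width: 0.737
grasp_force: 36.1
```

Emit:
{"op": "jog_arm", "data": {"increments": [[-0.002,0,0,0,0,0,0.2],[-0.004,0,0,0,0,0,0.2]]}}

```text
clock: 4.58
position: [0.6399, 0.1933, 0.0327]
ee_rot: [-0.009, 1.0, 0.0, -0.002]
ft_force: [-25.4, -3.7, 22.6]
grip_width: 0.739
grasp_force: 37.9
```

Emit:
{"op": "jog_arm", "data": {"increments": [[-0.002,0,0,0,0,0,0.2],[-0.004,0,0,0,0,0,0.2]]}}

```text
clock: 4.75
position: [0.6424, 0.1933, 0.0321]
ee_rot: [-0.009, 1.0, 0.0, -0.004]
ft_force: [-23.8, -1.7, 14.8]
grip_width: 0.736
grasp_force: 38.0
```

Emit:
{"op": "jog_arm", "data": {"increments": [[0.003,0,0,0,0,0,0.2],[0.003,0,0,0,0,0,0.95],[0.003,0,0,0,0,0,0.95],[0.003,0,0,0,0,0,0.95]]}}

```text
clock: 5.08
position: [0.6435, 0.193, 0.0318]
ee_rot: [-0.008, 1.0, 0.0, 0.001]
ft_force: [0.3, 1.0, -0.3]
grip_width: 0.977
grasp_force: 0.0
```

Emit:
{"op": "jog_arm", "data": {"increments": [[0,0,-0.03,0,0,0,0.95],[0,0,-0.07,0,0,0,0.95],[0,0,-0.1,0,0,0,0],[0.03,-0.03,-0.13,0,0,0,-1],[0.03,-0.03,-0.15,0,0,0,-1]]}}

```text
clock: 5.5
position: [0.6121, 0.1592, 0.1823]
ee_rot: [-0.007, 1.0, -0.001, -0.0]
ft_force: [1.3, -2.2, -0.5]
grip_width: 0.572
grasp_force: 0.0
```

Emit:
{"op": "jog_arm", "data": {"increments": [[0.03,0.0,0,0,0,0,-1],[0.06,0,0,0,0,0,-1],[0.09,0,0,0,0,0,-1],[0.09,0,0,0,0,0,-1],[0.09,0,0,0,0,0,-1]]}}

```text
clock: 5.92
position: [0.5228, 0.1612, 0.1819]
ee_rot: [-0.009, 1.0, 0.001, 0.0]
ft_force: [1.3, -0.2, 0.5]
grip_width: -0.0
grasp_force: 0.0
```

```bash
python3 - <<'E'
from workcell import optics
from h import *
inc([.627,.194,.032],1)
w=optics.camera("wrist");np.savez("w4.npz",**w);cv2.imwrite("pics/w4.png",w["color"][:,:,::-1])
E
```

```text
pos [0.5228 0.1612 0.1819] inc [-0.1047  0.0307  0.15  ] [0.0013 0.0006 0.0005]
```

View pics/w4.png

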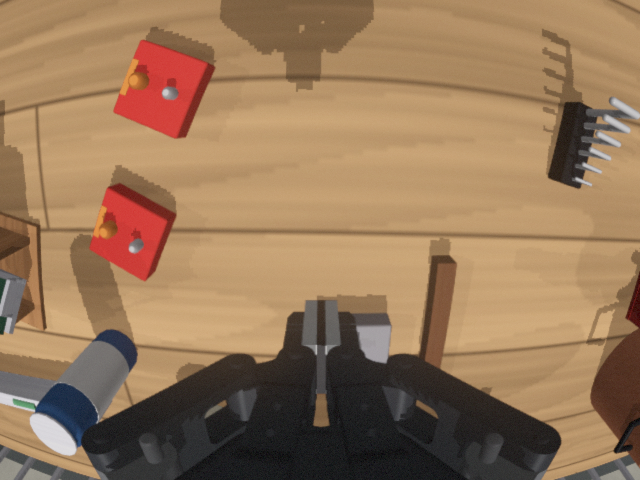

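The gripper hides most of the dock at (370,340). It lies against the far batten, so now I push it in +y with shut fingers.

```bash
python3 -c "
from h import *
inc([.637,.12,.08],1.5)"
```

```text
pos [0.5239 0.1612 0.182 ] inc [-0.1122 -0.0432  0.1021] [ 0.001   0.0014 -0.0087]
```

Emit:
{"op": "jog_arm", "data": {"increments": [[-0.02,-0.036,0,0,0,-0.009,-1],[-0.06,-0.043,0.02,0,0,-0.009,-1],[-0.095,-0.043,0.05,0,0,-0.009,-1],[-0.112,-0.043,0.085,0,0,-0.009,-1],[-0.112,-0.043,0.102,0,0,-0.009,-1]]}}

```text
clock: 6.38
position: [0.6392, 0.1186, 0.0752]
ee_rot: [-0.012, 1.0, -0.001, -0.0]
ft_force: [-1.2, 0.2, -0.3]
grip_width: 0.008
grasp_force: 0.0
```

Emit:
{"op": "jog_arm", "data": {"increments": [[0,0,0.02,0,0,0,-1],[0,0,0.032,0,0,0,-1],[0,0.012,0.032,0,0,0,-1],[0,0.022,0.032,0,0,0,-1],[0,0.026,0.032,0,0,0,-1]]}}

```text
clock: 6.8
position: [0.6364, 0.1494, 0.0488]
ee_rot: [-0.014, 1.0, 0.001, 0.001]
ft_force: [-0.4, 0.6, 0.3]
grip_width: 0.001
grasp_force: 0.0
```

Emit:
{"op": "jog_arm", "data": {"increments": [[0,0.008,0,0,0,0,-1],[0,0.014,0,0,0,0,-1],[0,0.02,0,0,0,0,-1],[0,0.024,0,0,0,0,-1]]}}

```text
clock: 7.13
position: [0.6362, 0.17, 0.0492]
ee_rot: [-0.013, 1.0, -0.0, 0.002]
ft_force: [-0.6, -4.0, 7.4]
grip_width: -0.001
grasp_force: 3.5
```

Emit:
{"op": "jog_arm", "data": {"increments": [[0,0.002,0,0,0,0,-1],[0,0.004,0,0,0,0,-1],[0,0.006,0,0,0,0,-1]]}}

```text
clock: 7.38
position: [0.6361, 0.1753, 0.0492]
ee_rot: [-0.013, 1.0, -0.0, 0.002]
ft_force: [-0.0, -4.7, 6.1]
grip_width: -0.001
grasp_force: 3.5
```

Emit:
{"op": "jog_arm", "data": {"increments": [[0,0.002,0,0,0,0,-1],[0,0.004,0,0,0,0,-1]]}}

```text
clock: 7.55
position: [0.636, 0.1792, 0.0492]
ee_rot: [-0.013, 1.0, -0.0, 0.002]
ft_force: [0.3, -4.5, 7.3]
grip_width: -0.003
grasp_force: 3.5
```

Emit:
{"op": "jog_arm", "data": {"increments": [[0,0.002,0,0,0,0,-1],[0,0.004,0,0,0,0,-1]]}}

```text
clock: 7.72
position: [0.6359, 0.183, 0.0492]
ee_rot: [-0.013, 1.0, -0.0, 0.001]
ft_force: [-0.6, -6.6, 7.2]
grip_width: 0.0
grasp_force: 4.6
```

Emit:
{"op": "jog_arm", "data": {"increments": [[0,0.002,0,0,0,0,-1],[0,0.004,0,0,0,0,-1]]}}

```text
clock: 7.88
position: [0.6358, 0.1864, 0.0492]
ee_rot: [-0.012, 1.0, -0.001, 0.001]
ft_force: [-0.8, -6.6, 8.3]
grip_width: 0.005
grasp_force: 5.4
```

Emit:
{"op": "jog_arm", "data": {"increments": [[0,0.002,0,0,0,0,-1],[0,0.004,0,0,0,0,-1]]}}

```text
clock: 8.05
position: [0.6357, 0.1903, 0.0492]
ee_rot: [-0.012, 1.0, -0.001, 0.001]
ft_force: [-0.7, -7.1, 8.9]
grip_width: 0.001
grasp_force: 5.5
```

Emit:
{"op": "jog_arm", "data": {"increments": [[0,0.002,0,0,0,0,-1],[0,0.003,0,0,0,0,-1]]}}

```text
clock: 8.22
position: [0.6356, 0.1935, 0.0492]
ee_rot: [-0.012, 1.0, -0.001, 0.001]
ft_force: [-0.4, -6.0, 7.5]
grip_width: 0.004
grasp_force: 5.6
```

```bash
python3 - <<'E'
from workcell import optics,get_obs
from h import *
w=optics.camera("wrist");s=optics.camera("scene");np.savez("w5.npz",**w);np.savez("s5.npz",**s)
a=w["color"][150:480,250:560,::-1]; b=s["color"][240:360,320:450,::-1]
cv2.imwrite("pics/c5.png",np.hstack([cv2.resize(a,(400,426)),cv2.resize(b,(400,426),interpolation=cv2.INTER_CUBIC)]))
print(get_obs()["position"])
E
```

```text
[0.63553662 0.1936938  0.04920323]
```

View pics/c5.png

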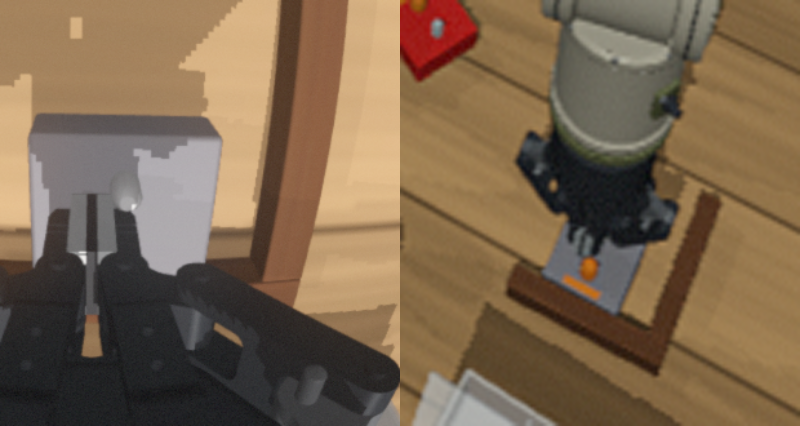

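The crop shows the shut fingertips resting on the dock's top, by the thin peg at crop (125,190). So they slid over it and didn't push its side. I need to lift, go back and come lower.

Emit:
{"op": "jog_arm", "data": {"increments": [[0,0,-0.02,0,0,0,-1],[0,-0.03,-0.035,0,0,0,-1],[0,-0.065,-0.035,0,0,0,-1],[0,-0.085,-0.035,0,0,0,-1],[0,-0.085,-0.035,0,0,0,-1]]}}

```text
clock: 8.73
position: [0.6374, 0.1037, 0.0838]
ee_rot: [-0.01, 1.0, -0.001, 0.001]
ft_force: [0.3, -1.1, 0.2]
grip_width: -0.002
grasp_force: 0.0
```

```bash
python3 - <<'E'
from workcell import get_obs
from h import *
w=np.load("w5.npz"); P=onplane(w,np.array([(275.6,256),(421,256)]),.024,True); print(P.round(4)); e=P[1]-P[0]; n=np.array([e[1],-e[0]])/np.hypot(*e[:2]); print("c",P.mean(0)[:2]+.032*n,"yaw",np.degrees(np.arctan2(-e[0],e[1])))
a=onplane(w,np.array([(250+277/1.29,150+140/1.29),(250+253/1.29,150+270/1.29)]),.0,True); print(a.round(4))
inc([.637,.13,.032],1.5)
E
```

```text
[[0.6075 0.1746 0.024 ]
 [0.606  0.2355 0.024 ]]
c [0.63875162 0.20578666] yaw 1.373441120118904
[[0.6157 0.2664 0.    ]
 [0.6778 0.267  0.    ]]
pos [0.6374 0.1037 0.0838] inc [-0.0001  0.0264  0.0517] [-0.0023  0.002  -0.0068]
```

Emit:
{"op": "jog_arm", "data": {"increments": [[0,0.02,0.02,0,0,-0.007,-1],[0,0.02,0.045,0,0,-0.007,-1],[0,0.025,0.051,0,0,-0.007,-1],[0,0.035,0.051,0,0,-0.007,-1]]}}

```text
clock: 9.07
position: [0.6344, 0.1442, 0.0298]
ee_rot: [-0.016, 1.0, -0.001, -0.002]
ft_force: [-0.4, -0.4, -0.5]
grip_width: 0.003
grasp_force: 0.0
```

Emit:
{"op": "jog_arm", "data": {"increments": [[0,0.008,0,0,0,0,-1],[0,0.014,0,0,0,0,-1],[0,0.02,0,0,0,0,-1],[0,0.026,0,0,0,0,-1],[0,0.03,0,0,0,0,-1]]}}

```text
clock: 9.48
position: [0.6353, 0.1754, 0.0323]
ee_rot: [-0.017, 1.0, 0.0, 0.001]
ft_force: [1.1, -2.8, 2.0]
grip_width: -0.001
grasp_force: 1.5
```

Emit:
{"op": "jog_arm", "data": {"increments": [[0,0.003,0,0,0,0,-1],[0,0.006,0,0,0,0,-1],[0,0.006,0,0,0,0,-1]]}}

```text
clock: 9.73
position: [0.6345, 0.1815, 0.0314]
ee_rot: [-0.017, 1.0, 0.0, 0.0]
ft_force: [-0.1, -0.1, 1.1]
grip_width: 0.0
grasp_force: 0.3
```

Emit:
{"op": "jog_arm", "data": {"increments": [[0,0.002,0,0,0,0,-1],[0,0.004,0,0,0,0,-1]]}}

```text
clock: 9.9
position: [0.6344, 0.1841, 0.0313]
ee_rot: [-0.016, 1.0, -0.0, -0.0]
ft_force: [-0.3, -14.2, 4.9]
grip_width: -0.002
grasp_force: 7.2
```

Emit:
{"op": "jog_arm", "data": {"increments": [[0,0.002,0,0,0,0,-1],[0,0.004,0,0,0,0,-1]]}}

```text
clock: 10.07
position: [0.6344, 0.1843, 0.0313]
ee_rot: [-0.015, 1.0, -0.003, -0.0]
ft_force: [-2.3, -19.0, 7.5]
grip_width: 0.001
grasp_force: 9.5
```

Emit:
{"op": "jog_arm", "data": {"increments": [[0,0.002,0,0,0,0,-1],[0,0.003,0,0,0,0,-1]]}}

```text
clock: 10.23
position: [0.6344, 0.1844, 0.0313]
ee_rot: [-0.014, 1.0, -0.004, -0.001]
ft_force: [-3.6, -24.1, 9.9]
grip_width: -0.0
grasp_force: 12.0
```

Emit:
{"op": "jog_arm", "data": {"increments": [[0,-0.02,0,0,0,0,-1],[0,-0.03,-0.04,0,0,0,-1],[0.03,-0.03,-0.07,0,0,0,-1],[0.065,-0.03,-0.07,0,0,0,-1],[0.08,-0.01,-0.07,0,0,0,-1]]}}

```text
clock: 10.65
position: [0.5527, 0.1755, 0.1026]
ee_rot: [-0.014, 1.0, 0.0, 0.0]
ft_force: [1.1, -0.4, -0.7]
grip_width: -0.001
grasp_force: 0.0
```

```bash
python3 -c "
from h import *
inc([.56,.230,.033],1.5)"
```

```text
pos [0.5527 0.1755 0.1026] inc [-0.0088  0.0542  0.0696] [0.0002 0.0002 0.0018]
```

Emit:
{"op": "jog_arm", "data": {"increments": [[0,0.038,0.0,0,0,0,-1],[0,0.054,0.03,0,0,0,-1],[0,0.054,0.06,0,0,0,-1],[-0.009,0.054,0.07,0,0,0,-1],[-0.015,0.054,0.07,0,0,0,-1]]}}

```text
clock: 11.07
position: [0.5656, 0.2341, 0.0281]
ee_rot: [-0.017, 1.0, -0.001, -0.002]
ft_force: [0.9, -0.9, 0.0]
grip_width: 0.009
grasp_force: 0.0
```

Emit:
{"op": "jog_arm", "data": {"increments": [[-0.008,0,0,0,0,0,-1],[-0.014,0,0,0,0,0,-1],[-0.018,0,0,0,0,0,-1],[-0.02,0,0,0,0,0,-1]]}}

```text
clock: 11.4
position: [0.5891, 0.2344, 0.0325]
ee_rot: [-0.016, 1.0, 0.0, 0.001]
ft_force: [-0.3, -0.8, 0.6]
grip_width: -0.004
grasp_force: 0.0
```

Emit:
{"op": "jog_arm", "data": {"increments": [[-0.002,0,0,0,0,0,-1],[-0.004,0,0,0,0,0,-1],[-0.005,0,0,0,0,0,-1]]}}

```text
clock: 11.65
position: [0.5924, 0.2346, 0.0315]
ee_rot: [-0.017, 1.0, 0.0, -0.0]
ft_force: [-2.6, -1.1, 2.2]
grip_width: -0.003
grasp_force: 1.7
```

Emit:
{"op": "jog_arm", "data": {"increments": [[-0.002,0,0,0,0,0,-1],[-0.004,0,0,0,0,0,-1]]}}

```text
clock: 11.82
position: [0.5949, 0.2347, 0.0311]
ee_rot: [-0.017, 1.0, -0.0, -0.002]
ft_force: [-16.2, -2.8, 11.5]
grip_width: -0.004
grasp_force: 8.3
```

Emit:
{"op": "jog_arm", "data": {"increments": [[-0.002,0,0,0,0,0,-1],[-0.004,0,0,0,0,0,-1]]}}

```text
clock: 11.98
position: [0.5952, 0.2349, 0.0302]
ee_rot: [-0.017, 1.0, -0.001, -0.006]
ft_force: [-33.5, -4.8, 21.8]
grip_width: -0.001
grasp_force: 17.3
```

Emit:
{"op": "jog_arm", "data": {"increments": [[0.02,0,0,0,0,0,-1],[0.04,0,-0.03,0,0,0,-1],[0.07,-0.02,-0.06,0,0,0,-1],[0.1,-0.04,-0.08,0,0,0,-1],[0.12,-0.06,-0.11,0,0,0,-1]]}}

```text
clock: 12.4
position: [0.4822, 0.1723, 0.138]
ee_rot: [-0.017, 1.0, -0.0, -0.001]
ft_force: [0.4, 0.8, 1.0]
grip_width: 0.001
grasp_force: 0.0
```

Emit:
{"op": "jog_arm", "data": {"increments": [[0.015,-0.01,-0.035,0,0,0,-1],[0.03,-0.02,-0.07,0,0,0,-1],[0.05,-0.03,-0.1,0,0,0,-1],[0.07,-0.04,-0.13,0,0,0,-1],[0.08,-0.04,-0.16,0,0,0,-1]]}}

```text
clock: 12.82
position: [0.4048, 0.128, 0.3003]
ee_rot: [-0.015, 1.0, 0.001, 0.0]
ft_force: [1.4, 1.1, 0.5]
grip_width: 0.001
grasp_force: 0.0
```

```bash
python3 - <<'E'
from workcell import optics,get_obs
from h import *
print(get_obs()["position"])
w=optics.camera("wrist");np.savez("w6.npz",**w);cv2.imwrite("pics/w6.png",w["color"][:,:,::-1])
s=optics.camera("scene");np.savez("s6.npz",**s);t=optics.camera("top");np.savez("t6.npz",**t)
E
```

```text
[0.4048051  0.12804599 0.30026017]
```

View pics/w6.png

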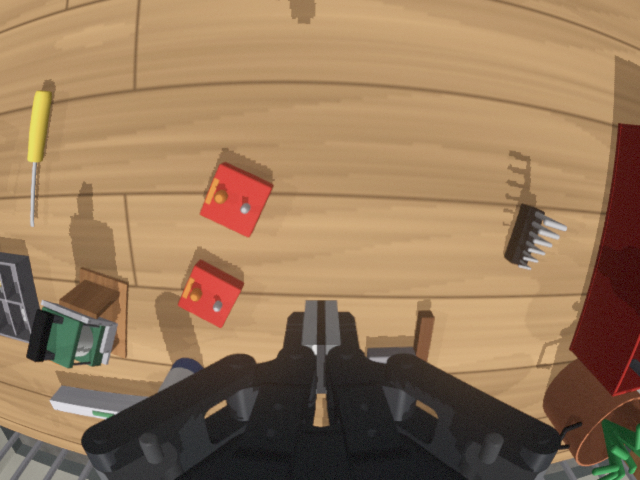

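The knuckles hide the dock, of which only an edge shows at (390,352), beside the side batten at (425,335). Measuring it from the scene and top views.

```bash
python3 - <<'E'
from h import *
s=np.load("s6.npz");t=np.load("t6.npz");w=np.load("w6.npz")
for n,c,b in(("t",t,(205,195,55,60)),("s",s,(350,265,80,80))):
    for k,ce,a in comps(c,b,(0,0,60),(180,50,255),60):
        h=cv2.convexHull(k)[:,0]; r=cv2.minAreaRect(onplane(c,h,.024)[:,:2].astype(np.float32)); print(n,a,ce.round(1),[np.round(v,4) for v in r]);
        for z in (.024,): print("   corners",onplane(c,cv2.boxPoints(cv2.minAreaRect(h)),z)[:,:2].round(3).tolist())
    o=comps(c,b,(5,185,130),(16,255,255),2); print("  orange",[(ce.round(1).tolist(),a,onplane(c,ce,.036)[0,:2].round(4).tolist()) for _,ce,a in o])
    for z in (s,): pass
    a=[o_[1] for o_ in o]
for nm,c in(("t",t),("s",s)):
    # stop: dark brown
    b=(205,195,65,65) if nm=="t" else (345,285,90,65)
    print(nm,[(a,ce.round(1).tolist()) for _,ce,a in comps(c,b,(0,140,20),(13,255,110),20)])
E
```

```text
Traceback (most recent call last):
cv2.error: OpenCV(4.12.0) /io/opencv/modules/imgproc/src/convhull.cpp:143: error: (-215:Assertion failed) total >= 0 && (depth == CV_32F || depth == CV_32S) in function 'convexHull'
```

```bash
python3 - <<'E'
from h import *
s=np.load("s6.npz");t=np.load("t6.npz")
for n,c,b in(("t",t,(205,195,55,60)),("s",s,(350,265,80,80))):
    for k,ce,a in comps(c,b,(0,0,60),(180,50,255),60):
        h=cv2.convexHull(k.astype(np.float32))[:,0]; r=cv2.minAreaRect(onplane(c,h,.024)[:,:2].astype(np.float32)); print(n,a,ce.round(1),[np.round(v,4) for v in r])
    print("  orange",[(ce.round(1).tolist(),a,onplane(c,ce,.036)[0,:2].round(4).tolist()) for _,ce,a in comps(c,b,(5,170,130),(16,255,255),2)])
x,y,X,Y=350,280,440,360
a=cv2.resize(s["color"][y:Y,x:X,::-1],(450,400),interpolation=cv2.INTER_CUBIC); x,y,X,Y=205,195,275,265
b=cv2.resize(t["color"][y:Y,x:X,::-1],(350,350),interpolation=cv2.INTER_CUBIC); b=cv2.copyMakeBorder(b,0,50,0,0,cv2.BORDER_CONSTANT)
cv2.imwrite("pics/c6.png",np.hstack([a,b]))
E
```

```text
t 378.0 [230.5 220. ] [array([0.6353, 0.229 ]), array([0.064 , 0.0628]), np.float64(0.8545)]
  orange [([229.9, 210.1], 18.0, [0.6585, 0.2292])]
s 614.5 [392.6 316.7] [array([0.6393, 0.2314]), array([0.0657, 0.0635]), np.float64(0.6819)]
  orange [([390.8, 319.8], 17.5, [0.655, 0.2321]), ([388.2, 325.1], 10.5, [0.6705, 0.2322])]
```

Emit:
{"op": "jog_arm", "data": {"increments": [[0.005,-0.04,-0.01,0,0,0.1,1],[0.01,-0.08,-0.02,0,0,0.2,1],[0.015,-0.12,-0.02,0,0,0.27,1],[0.02,-0.16,-0.02,0,0,0.27,1],[0.025,-0.2,-0.02,0,0,0.27,1]]}}

```text
clock: 13.38
position: [0.3873, -0.0724, 0.3177]
ee_rot: [0.118, 0.993, -0.0, -0.0]
ft_force: [2.8, 0.7, 0.2]
grip_width: 0.707
grasp_force: 0.0
```

Emit:
{"op": "jog_arm", "data": {"increments": [[0,-0.03,0,0,0,0,1],[0,-0.06,0,0,0,0,1],[0,-0.07,0,0,0,0,1],[0,-0.07,0,0,0,0,1],[0,-0.07,0,0,0,0,1]]}}

```text
clock: 13.8
position: [0.3714, -0.1382, 0.3179]
ee_rot: [0.118, 0.993, 0.0, -0.0]
ft_force: [0.8, 0.7, -0.8]
grip_width: 1.002
grasp_force: 0.0
```

```bash
python3 - <<'E'
from workcell import optics,get_obs
from h import *
print(get_obs()["position"],get_obs()["ee_rot"])
w=optics.camera("wrist");np.savez("w7.npz",**w);cv2.imwrite("pics/w7.png",w["color"][:,:,::-1])
c=np.load("top0.npz")
for bx in [(w,(0,0,640,480),1)]:
    for k,ce,a in comps(w,(0,0,640,480),(65,80,30),(90,255,200),60): x,y,W,H=cv2.boundingRect(k.astype(np.float32)); print(a,ce.round(1),(x,y,W,H))
E
```

```text
[ 0.37139564 -0.13815491  0.31794321] [ 1.18426771e-01  9.92962750e-01  1.40970795e-04 -2.38249735e-04]
282.5 [343.3 396.4] (335, 381, 17, 26)
```

```bash
cat >> h.py <<'E'
def cloud(c,fish=False):
    v,u=np.mgrid[0:480,0:640]; o,d=ray(c,np.c_[u.ravel(),v.ravel()],fish); z=c["depth"].ravel()
    dc=d@c["R"].T; P=o+d*(z/dc[:,2])[:,None]; P[z==0]=np.nan; return P.reshape(480,640,3)
E
python3 - <<'E'
from h import *
for n,f in(("w7",1),("s6",0),("t6",0),("w1",1)):
    c=np.load(n+".npz"); P=cloud(c,f); hsv=cv2.cvtColor(c["color"],cv2.COLOR_RGB2HSV)
    m=(abs(P[...,0]-.53)<.1)&(abs(P[...,1]+.19)<.07)&(P[...,2]>.03)&(P[...,2]<.25)
    v,u=np.nonzero(m); 
    if len(u)==0: print(n,"none"); continue
    print(n,len(u),"px box",u.min(),u.max(),v.min(),v.max())
    b=m&(hsv[...,2]<70)&(P[...,2]>.1)
    Q=P[b]; v,u=np.nonzero(b); print("  dark n",len(Q), "px",u.min() if len(u) else 0,u.max() if len(u) else 0,v.min() if len(u) else 0,v.max() if len(u) else 0, Q.mean(0).round(4) if len(Q) else 0, Q.min(0).round(3) if len(Q) else 0,Q.max(0).round(3) if len(Q) else 0)
E
```

```text
w7 4722 px box 293 358 324 413
  dark n 808 px 318 334 357 412 [ 0.5187 -0.1681  0.1622] [ 0.495 -0.18   0.145] [ 0.541 -0.156  0.178]
s6 1559 px box 242 286 186 245
  dark n 251 px 265 283 186 211 [ 0.5333 -0.1636  0.1447] [ 0.5   -0.19   0.104] [ 0.571 -0.139  0.177]
t6 936 px box 360 392 223 264
  dark n 181 px 369 380 230 264 [ 0.5272 -0.1717  0.1546] [ 0.496 -0.187  0.103] [ 0.594 -0.158  0.186]
w1 2432 px box 60 142 337 409
  dark n 685 px 60 103 364 409 [ 0.5167 -0.1639  0.1534] [ 0.496 -0.185  0.109] [ 0.539 -0.141  0.178]
```

```bash
python3 - <<'E'
from h import *
for n in("w7","w1","t6"):
    c=np.load(n+".npz"); f=n[0]=="w"; P=cloud(c,f); hsv=cv2.cvtColor(c["color"],cv2.COLOR_RGB2HSV)
    b=(abs(P[...,0]-.52)<.04)&(abs(P[...,1]+.168)<.035)&(P[...,2]>.14)&(P[...,2]<.2)&(hsv[...,2]<70)
    l,nn,st,_=0,*cv2.connectedComponentsWithStats(b.astype(np.uint8))[1:4]; i=1+st[1:,4].argmax(); k=nn==i; Q=P[k]; m=np.median(Q,0)
    d=np.linalg.svd(Q-Q.mean(0),full_matrices=False)[2]; d=d*np.sign(d[:,:1]); print(n,k.sum(),"mean",Q.mean(0).round(4),"axis",d[0].round(3),"yaw",np.degrees(np.arctan2(d[0,1],d[0,0])).round(1),"pitch",np.degrees(np.arcsin(d[0,2])).round(1))
    t=(Q-Q.mean(0))@d[0]; print("   ends",np.percentile(t,[1,99]).round(4),"mid",(Q.mean(0)+d[0]*np.percentile(t,[1,99]).mean()).round(4), "spread",np.ptp((Q-Q.mean(0))@d[1]).round(4))
    v,u=np.nonzero(k); r=cv2.minAreaRect(np.c_[u,v].astype(np.float32)); print("   px",[np.round(x,1) for x in r])
c=np.load("w7.npz"); cv2.imwrite("pics/w7c.png",cv2.resize(c["color"][300:440,240:420,::-1],(720,560),interpolation=cv2.INTER_CUBIC))
E
```

```text
w7 808 mean [ 0.5187 -0.1681  0.1622] axis [ 0.802 -0.185  0.568] yaw -13.0 pitch 34.6
   ends [-0.0278  0.0256] mid [ 0.5178 -0.1679  0.1616] spread 0.0154
   px [array([326. , 384.5]), array([55., 16.]), np.float64(90.0)]
w1 589 mean [ 0.517  -0.1644  0.1575] axis [ 0.739 -0.261  0.622] yaw -19.5 pitch 38.4
   ends [-0.0227  0.0294] mid [ 0.5194 -0.1652  0.1596] spread 0.0239
   px [array([ 68.5, 386.5]), array([45., 17.]), np.float64(90.0)]
t6 148 mean [ 0.5252 -0.1709  0.1621] axis [ 0.915 -0.243  0.323] yaw -14.8 pitch 18.8
   ends [-0.0317  0.0268] mid [ 0.5229 -0.1703  0.1613] spread 0.0473
   px [array([375.3, 252.2]), array([ 6.4, 24. ]), np.float64(15.3)]
```

View pics/w7c.png

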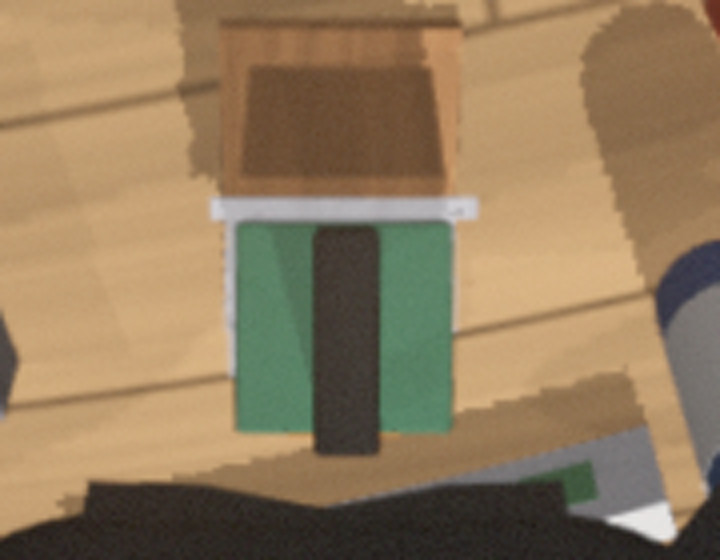

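The crop confirms the green lantern: black bar vertical at crop (347,340), which is full-image (327,385). It's parallel to the tool's x, so its yaw is about −13.5°. Moving to the tilted pre-grasp.

```bash
python3 - <<'E'
from h import *
a=np.load("w7.npz");b=np.load("w1.npz");t=np.load("top0.npz")
print(tri([ray(a,(326,384.5),True),ray(b,(68.5,386.5),True)]), tri([ray(a,(326,384.5),True),ray(t,(375.3,252.2))]))
inc([.4651,-.1553,.242],-13.5,34)
E
```

```text
(array([ 0.52243423, -0.16914542,  0.15521135]), [np.float64(0.00021866962276609193), np.float64(0.00021866962276603273)]) (array([ 0.52631015, -0.17099264,  0.15072727]), [np.float64(0.0009892191914554571), np.float64(0.000989219191455428)])
pos [ 0.3716 -0.1375  0.318 ] inc [-0.0951  0.0046  0.0759] [-3.000e-04 -5.939e-01 -1.000e-04]
```

Emit:
{"op": "jog_arm", "data": {"increments": [[-0.02,0.001,0.015,0,-0.12,0,1],[-0.04,0.002,0.03,0,-0.24,0,1],[-0.06,0.003,0.045,0,-0.36,0,1],[-0.08,0.004,0.06,0,-0.48,0,1],[-0.095,0.005,0.076,0,-0.594,0,1]]}}

```text
clock: 14.27
position: [0.4665, -0.1539, 0.2426]
ee_rot: [0.111, 0.949, -0.034, 0.294]
ft_force: [1.6, -0.8, -1.4]
grip_width: 0.998
grasp_force: 0.0
```

Emit:
{"op": "jog_arm", "data": {"increments": [[0,0,0,0,0,0,1],[0,0,0,0,0,0,1]]}}

```text
clock: 14.43
position: [0.4632, -0.1553, 0.2407]
ee_rot: [0.113, 0.951, -0.035, 0.287]
ft_force: [-0.0, -1.1, 0.7]
grip_width: 1.0
grasp_force: 0.0
```

```bash
python3 - <<'E'
from h import *
from workcell import optics
w=optics.camera("wrist");np.savez("w8.npz",**w)
inc([.5194,-.1683,.1591],-13.5,34)
P=cloud(w,True); hsv=cv2.cvtColor(w["color"],cv2.COLOR_RGB2HSV)
b=(abs(P[...,0]-.52)<.04)&(abs(P[...,1]+.168)<.035)&(P[...,2]>.135)&(P[...,2]<.2)&(hsv[...,2]<75)
n,l,st,_=cv2.connectedComponentsWithStats(b.astype(np.uint8)); print(st[1:][st[1:,4]>50])
i=1+st[1:,4].argmax(); Q=P[l==i]; d=np.linalg.svd(Q-Q.mean(0),full_matrices=False)[2]; d=d*np.sign(d[:,:1]); t=np.percentile((Q-Q.mean(0))@d[0],[1,99]); print(Q.mean(0).round(4),d.round(3),t,"mid",(Q.mean(0)+d[0]*t.mean()).round(4))
E
```

```text
pos [ 0.4643 -0.1558  0.2428] inc [-0.0005  0.0009  0.101 ] [-0.0018 -0.0043 -0.0005]
[[ 309  215   26   87 1826]]
[ 0.5129 -0.1669  0.1576] [[ 0.766 -0.207  0.608]
 [ 0.238  0.971  0.03 ]
 [ 0.596 -0.122 -0.793]] [-0.02144532  0.0294578 ] mid [ 0.5159 -0.1677  0.16  ]
```

Emit:
{"op": "jog_arm", "data": {"increments": [[0,0,0.035,0,0,0,1],[0,0.001,0.07,0,0,0,1],[0,0.001,0.09,0,0,0,1],[0,0.001,0.1,0,0,0,1],[0,0.001,0.1,0,0,0,1]]}}

```text
clock: 14.9
position: [0.521, -0.1679, 0.1597]
ee_rot: [0.112, 0.95, -0.036, 0.289]
ft_force: [-0.4, 0.5, 0.5]
grip_width: 0.997
grasp_force: 0.0
```

Emit:
{"op": "jog_arm", "data": {"increments": [[0,0,0,0,0,0,0.2],[0,0,0,0,0,0,-0.2],[0,0,0,0,0,0,-0.5],[0,0,0,0,0,0,-1],[0,0,0,0,0,0,-1]], "grip_force": 40}}

```text
clock: 15.32
position: [0.5196, -0.1681, 0.1603]
ee_rot: [0.113, 0.949, -0.034, 0.291]
ft_force: [0.4, -0.4, -0.3]
grip_width: 0.299
grasp_force: 0.0
```

Emit:
{"op": "jog_arm", "data": {"increments": [[0,0,0,0,0,0,-1],[0,0,0,0,0,0,-1],[0,0,0,0,0,0,-1]], "grip_force": 90}}

```text
clock: 15.57
position: [0.5194, -0.1685, 0.1602]
ee_rot: [0.114, 0.949, -0.034, 0.291]
ft_force: [-11.5, 1.8, 13.5]
grip_width: 0.174
grasp_force: 87.7
```

Emit:
{"op": "jog_arm", "data": {"increments": [[0,0,-0.01,0,0,0,-1],[0,0,-0.022,0,0,0,-1],[0,0,-0.034,0,0,0,-1],[0,0,-0.046,0,0,0,-1],[0,0,-0.058,0,0,0,-1]]}}

```text
clock: 15.98
position: [0.4873, -0.1607, 0.2081]
ee_rot: [0.113, 0.949, -0.035, 0.291]
ft_force: [1.4, -0.9, -2.4]
grip_width: 0.169
grasp_force: 88.8
```

Emit:
{"op": "jog_arm", "data": {"increments": [[0,0,-0.012,0,0,0,-1],[0,0,-0.024,0,0,0,-1],[0,0,-0.036,0,0,0,-1],[0,0,-0.048,0,0,0,-1],[0,0,-0.06,0,0,0,-1]]}}

```text
clock: 16.4
position: [0.4542, -0.1524, 0.2572]
ee_rot: [0.113, 0.95, -0.034, 0.29]
ft_force: [0.3, -0.0, -3.7]
grip_width: 0.17
grasp_force: 88.9
```

```bash
python3 -c "
from h import *
inc([.48,-.12,.36],.8,0)"
```

```text
pos [ 0.4542 -0.1524  0.2572] inc [-0.0719  0.0376 -0.0755] [-0.074   0.5895 -0.2435]
```

Emit:
{"op": "jog_arm", "data": {"increments": [[-0.02,0.01,-0.022,0,0,0,-1],[-0.04,0.02,-0.043,-0.01,0.1,-0.04,-1],[-0.058,0.03,-0.062,-0.025,0.2,-0.08,-1],[-0.072,0.038,-0.075,-0.038,0.3,-0.125,-1],[-0.072,0.038,-0.075,-0.05,0.4,-0.165,-1]]}}

```text
clock: 16.82
position: [0.4831, -0.1181, 0.3644]
ee_rot: [0.03, 0.995, -0.01, 0.096]
ft_force: [0.3, -1.2, -3.9]
grip_width: 0.171
grasp_force: 88.9
```

```bash
python3 -c "
from h import *
inc([.50,-.05,.36],.8,0)"
```

```text
pos [ 0.4831 -0.1181  0.3644] inc [-0.0118  0.069   0.0057] [-0.0221  0.1927 -0.0736]
```

Emit:
{"op": "jog_arm", "data": {"increments": [[-0.003,0.015,0.001,-0.01,0.08,-0.03,-1],[-0.006,0.03,0.003,-0.02,0.16,-0.06,-1],[-0.009,0.05,0.005,-0.022,0.193,-0.074,-1],[-0.012,0.069,0.006,-0.022,0.193,-0.074,-1],[-0.012,0.069,0.006,-0.022,0.193,-0.074,-1]]}}

```text
clock: 17.23
position: [0.4995, -0.0474, 0.3536]
ee_rot: [-0.007, 1.0, -0.001, -0.003]
ft_force: [0.4, -0.8, -3.1]
grip_width: 0.174
grasp_force: 88.9
```

Emit:
{"op": "jog_arm", "data": {"increments": [[0,0.03,0,0,0,0,-1],[0,0.06,0,0,0,0,-1],[-0.01,0.09,0,0,0,0,-1],[-0.02,0.12,0,0,0,0,-1],[-0.03,0.15,0,0,0,0,-1]]}}

```text
clock: 17.65
position: [0.5272, 0.0995, 0.3546]
ee_rot: [-0.005, 1.0, -0.001, -0.001]
ft_force: [1.3, -0.1, -2.3]
grip_width: 0.17
grasp_force: 88.9
```

Emit:
{"op": "jog_arm", "data": {"increments": [[-0.02,0.02,0,0,0,0,-1],[-0.04,0.04,0,0,0,0,-1],[-0.05,0.06,0,0,0,0,-1],[-0.05,0.06,0,0,0,0,-1],[-0.05,0.06,0,0,0,0,-1]]}}

```text
clock: 18.07
position: [0.5767, 0.1597, 0.3533]
ee_rot: [-0.005, 1.0, -0.002, -0.002]
ft_force: [1.0, -1.7, -3.2]
grip_width: 0.167
grasp_force: 88.9
```

```bash
python3 - <<'E'
from h import *
from workcell import optics
w=optics.camera("wrist");np.savez("w9.npz",**w)
s=optics.camera("scene");np.savez("s9.npz",**s)
inc([.637,.2305,.30],1,0)
for n,c,f in(("w",w,True),("s",s,False)):
    P=cloud(c,f); hsv=cv2.cvtColor(c["color"],cv2.COLOR_RGB2HSV)
    m=cv2.inRange(hsv,(60,70,30),(90,255,220))>0; m&=(P[...,2]>.15)&(P[...,2]<.42)&(abs(P[...,0]-.58)<.12)&(abs(P[...,1]-.16)<.12)
    k,l,st,_=cv2.connectedComponentsWithStats(m.astype(np.uint8))
    for i in range(1,k):
        if st[i,4]>60:
            Q=P[l==i]; print(n,st[i],"med",np.median(Q,0).round(4),"min",np.percentile(Q,2,axis=0).round(4),"max",np.percentile(Q,98,axis=0).round(4))
    d=(abs(P[...,0]-.637)<.05)&(abs(P[...,1]-.23)<.05)&(P[...,2]<.06)&(P[...,2]>.01); v,u=np.nonzero(d); print(n,"dock px",len(u), (u.min(),u.max(),v.min(),v.max()) if len(u) else 0)
E
```

```text
pos [0.5767 0.1576 0.3543] inc [-0.0611  0.0725  0.0539] [-0.0026 -0.0027 -0.0094]
w [351 227  14  13  68] med [0.5624 0.1841 0.2502] min [0.5478 0.1786 0.2487] max [0.5643 0.1868 0.3047]
w [ 259  244  124   90 5049] med [0.5631 0.169  0.3144] min [0.5485 0.1324 0.3131] max [0.5859 0.1875 0.3158]
w dock px 2361 (np.int64(367), np.int64(415), np.int64(202), np.int64(275))
s [368 203  40  51 698] med [0.5931 0.1738 0.3123] min [0.5529 0.1326 0.2278] max [0.6071 0.1874 0.3245]
s dock px 1167 (np.int64(366), np.int64(418), np.int64(301), np.int64(343))
```

```bash
python3 - <<'E'
from h import *
from workcell import optics,get_obs
print(get_obs()["position"].round(4))
w=np.load("w9.npz");s=np.load("s9.npz");t=optics.camera("top");np.savez("t9.npz",**t)
for n,c,f,b in(("w",w,True,(350,190,80,100)),("s",s,False,(355,290,75,65)),("s6",np.load("s6.npz"),False,(355,290,75,65)),("t6",np.load("t6.npz"),False,(205,195,55,60))):
    for k,ce,a in comps(c,b,(0,0,60),(180,50,255),60)[:1]:
        h=cv2.convexHull(k.astype(np.float32))[:,0]; H=onplane(c,h,.024,f)[:,:2]; r=cv2.minAreaRect(H.astype(np.float32)); print(n,a,[np.round(v,4) for v in r],"x",H[:,0].min().round(4),H[:,0].max().round(4),"y",H[:,1].min().round(4),H[:,1].max().round(4))
    print("  orange",[(ce.round(1).tolist(),a,[onplane(c,ce,z,f)[0,:2].round(4).tolist() for z in(.024,.036)]) for _,ce,a in comps(c,b,(5,165,110),(16,255,255),3)])
hsv=cv2.cvtColor(w["color"],cv2.COLOR_RGB2HSV); m=cv2.inRange(hsv,(60,70,30),(90,255,220)); k,l,st,_=cv2.connectedComponentsWithStats(m[244:334,259:383])
# cap rear edge & side edges at cap top z
K=(l==1+st[1:,4].argmax()); z=.3144
rows=[(np.nonzero(K[:,u])[0].min()+244,u+259) for u in range(10,114,8) if K[:,u].any()]
E1=onplane(w,np.array([(u,v) for v,u in rows]),z,True); print("cap rear edge",np.polyfit(E1[:,1],E1[:,0],1),E1[:,:2].round(4)[::3].tolist())
L=onplane(w,np.array([(np.nonzero(K[v])[0].min()+259,v+244) for v in range(10,60,8)]),z,True);Rr=onplane(w,np.array([(np.nonzero(K[v])[0].max()+259,v+244) for v in range(10,60,8)]),z,True)
print("left",L[:,:2].round(4).tolist(),"right",Rr[:,:2].round(4).tolist())
E
```

```text
[0.5767 0.1576 0.3543]
w 1310.5 [array([0.6356, 0.2338]), array([0.0672, 0.0551]), np.float64(1.4177)] x 0.6017 0.6688 y 0.2056 0.2621
  orange []
s 615.5 [array([0.6394, 0.2314]), array([0.0658, 0.0639]), np.float64(1.2252)] x 0.6063 0.6728 y 0.1994 0.2634
  orange [([390.8, 319.9], 18.5, [[0.6497, 0.2312], [0.6554, 0.2321]]), ([388.2, 325.1], 10.5, [[0.665, 0.2312], [0.6705, 0.2322]])]
s6 614.5 [array([0.6393, 0.2314]), array([0.0657, 0.0635]), np.float64(0.6819)] x 0.6063 0.6721 y 0.1994 0.2632
  orange [([390.8, 319.9], 18.5, [[0.6497, 0.2312], [0.6554, 0.2321]]), ([388.2, 325.1], 10.5, [[0.665, 0.2312], [0.6705, 0.2322]])]
t6 378.0 [array([0.6353, 0.229 ]), array([0.064 , 0.0628]), np.float64(0.8545)] x 0.6033 0.6678 y 0.1971 0.2601
  orange [([229.9, 209.5], 25.0, [[0.663, 0.2312], [0.6603, 0.2294]])]
cap rear edge [-0.19503294  0.58056627] [[0.5602, 0.136], [0.5489, 0.1473], [0.5478, 0.1581], [0.5477, 0.1688], [0.548, 0.1796]]
left [[0.5525, 0.1322], [0.5564, 0.132], [0.5603, 0.1318], [0.5643, 0.1321], [0.5684, 0.1319], [0.5726, 0.1321], [0.5769, 0.1319]] right [[0.5518, 0.1876], [0.5557, 0.1874], [0.5596, 0.1876], [0.5636, 0.1874], [0.5677, 0.1877], [0.5719, 0.188], [0.5762, 0.1879]]
```

Emit:
{"op": "jog_arm", "data": {"increments": [[-0.015,0.018,0.0,0,0,0,-1],[-0.03,0.036,0.01,0,0,-0.005,-1],[-0.045,0.054,0.03,0,0,-0.009,-1],[-0.061,0.073,0.05,0,0,-0.009,-1],[-0.061,0.073,0.07,0,0,-0.009,-1]]}}

```text
clock: 18.63
position: [0.6378, 0.2358, 0.2824]
ee_rot: [-0.011, 1.0, -0.0, -0.001]
ft_force: [0.1, 1.4, -4.2]
grip_width: 0.167
grasp_force: 88.9
```

Emit:
{"op": "jog_arm", "data": {"increments": [[0,0,0.025,0,0,0,-1],[0,0,0.05,0,0,0,-1],[0,0,0.075,0,0,0,-1],[0,0,0.095,0,0,0,-1],[0,0,0.095,0,0,0,-1]]}}

```text
clock: 19.05
position: [0.6347, 0.2305, 0.1849]
ee_rot: [-0.009, 1.0, -0.002, -0.004]
ft_force: [-1.6, -0.6, -4.5]
grip_width: 0.167
grasp_force: 88.7
```

Emit:
{"op": "jog_arm", "data": {"increments": [[0,0,0,0,0,0,-1],[0,0,0,0,0,0,-1]]}}

```text
clock: 19.22
position: [0.6376, 0.2317, 0.1912]
ee_rot: [-0.009, 1.0, -0.001, -0.0]
ft_force: [0.8, -0.2, -2.1]
grip_width: 0.171
grasp_force: 88.7
```

```bash
python3 - <<'E'
from h import *
from workcell import optics
w=optics.camera("wrist");np.savez("w10.npz",**w)
s=optics.camera("scene");np.savez("s10.npz",**s)
inc([.638,.231,.17],1,0)
hsv=cv2.cvtColor(w["color"],cv2.COLOR_RGB2HSV); P=cloud(w,True)
for u in (290,305,335,350):
    col=[]; last=None
    for v in range(120,360):
        q=hsv[v,u]; k="G" if 60<=q[0]<=90 and q[1]>70 else ("g" if q[1]<50 and q[2]>60 else("d" if q[2]<60 else "w"))
        if k!=last: col.append((v,k,P[v,u].round(3).tolist())); last=k
    print(u,[c for c in col][:12])
E
```

```text
pos [0.6377 0.2321 0.1914] inc [-0.0002 -0.0011  0.0214] [-0.0006  0.0007  0.0004]
290 [(120, 'w', [0.552, 0.205, 0.001]), (187, 'g', [0.607, 0.206, 0.011]), (204, 'w', [0.61, 0.211, 0.063]), (237, 'g', [0.625, 0.213, 0.09]), (239, 'w', [0.609, 0.217, 0.143]), (245, 'G', [0.61, 0.218, 0.151]), (246, 'w', [0.61, 0.218, 0.151]), (247, 'G', [0.61, 0.218, 0.151]), (248, 'w', [0.611, 0.218, 0.151]), (249, 'G', [0.611, 0.218, 0.152]), (300, 'g', [0.627, 0.219, 0.171]), (351, 'd', [0.626, 0.222, 0.209])]
305 [(120, 'w', [0.552, 0.218, 0.002]), (186, 'g', [0.606, 0.218, 0.01]), (204, 'w', [0.609, 0.221, 0.064]), (209, 'g', [0.609, 0.222, 0.081]), (210, 'w', [0.61, 0.222, 0.08]), (225, 'g', [0.617, 0.222, 0.088]), (240, 'w', [0.609, 0.224, 0.145]), (244, 'G', [0.609, 0.225, 0.152]), (252, 'w', [0.612, 0.225, 0.152]), (253, 'g', [0.613, 0.225, 0.153]), (268, 'd', [0.612, 0.225, 0.172]), (290, 'g', [0.611, 0.226, 0.194])]
335 [(120, 'w', [0.552, 0.242, 0.001]), (186, 'g', [0.605, 0.243, 0.013]), (204, 'w', [0.609, 0.241, 0.064]), (213, 'G', [0.609, 0.24, 0.089]), (224, 'w', [0.617, 0.24, 0.088]), (225, 'g', [0.617, 0.24, 0.089]), (240, 'w', [0.609, 0.238, 0.144]), (245, 'G', [0.609, 0.238, 0.15]), (252, 'g', [0.612, 0.238, 0.152]), (260, 'w', [0.612, 0.238, 0.162]), (261, 'g', [0.612, 0.238, 0.165]), (267, 'd', [0.612, 0.237, 0.171])]
350 [(120, 'w', [0.551, 0.254, 0.0]), (186, 'g', [0.605, 0.255, 0.013]), (204, 'w', [0.609, 0.251, 0.064]), (214, 'G', [0.61, 0.25, 0.088]), (215, 'w', [0.611, 0.25, 0.087]), (216, 'G', [0.611, 0.25, 0.088]), (224, 'w', [0.616, 0.25, 0.088]), (225, 'G', [0.617, 0.25, 0.088]), (227, 'w', [0.618, 0.25, 0.087]), (228, 'G', [0.619, 0.25, 0.088]), (235, 'w', [0.623, 0.25, 0.088]), (236, 'g', [0.624, 0.25, 0.088])]
```

```bash
python3 - <<'E'
from h import *
w=np.load("w10.npz"); P=cloud(w,True); z=P[...,2]; x=P[...,0]; y=P[...,1]
def face(zl,zh,xl,xh):
    m=(z>zl)&(z<zh)&(x>xl)&(x<xh)&(y>.19)&(y<.27); v,u=np.nonzero(m); f=np.polyfit(y[m],x[m],1)
    rows=[(y[r][m[r]].min(),y[r][m[r]].max()) for r in np.unique(v) if m[r].sum()>60]; rows=np.array(rows)
    return m.sum(),"x@y.231",np.polyval(f,.231).round(4),"yaw",np.degrees(-np.arctan(f[0])).round(2),"std",(x[m]-np.polyval(f,y[m])).std().round(4),"ylim",np.median(rows,0).round(4) if len(rows) else 0
print("dock rear",face(.006,.020,.595,.615)); print("foot rear",face(.066,.080,.600,.618)); print("cap rear",face(.141,.149,.600,.616))
m=(z>.0225)&(z<.0255)&(x>.60)&(x<.67)&(y>.19)&(y<.27); print("dock top",m.sum(),x[m].min() if m.any() else 0)
E
```

```text
dock rear (np.int64(325), 'x@y.231', np.float64(0.6056), 'yaw', np.float64(1.8), 'std', np.float64(0.0027), 'ylim', array([0.1992, 0.2655]))
foot rear (np.int64(425), 'x@y.231', np.float64(0.6092), 'yaw', np.float64(0.98), 'std', np.float64(0.0003), 'ylim', array([0.2023, 0.2597]))
cap rear (np.int64(509), 'x@y.231', np.float64(0.609), 'yaw', np.float64(0.95), 'std', np.float64(0.0002), 'ylim', array([0.2035, 0.2593]))
dock top 973 0.6049591696402034
```

```bash
python3 - <<'E'
from h import *
w=np.load("w10.npz"); hsv=cv2.cvtColor(w["color"],cv2.COLOR_RGB2HSV)
for r in range(186,206,2):
    g=np.nonzero((hsv[r,220:420,1]<50)&(hsv[r,220:420,2]>60))[0]+220
    if len(g)>20: print(r,g.min(),g.max(),"z.024",onplane(w,np.array([(g.min()-.5,r),(g.max()+.5,r)]),.024,True)[:,:2].round(4).tolist(),hsv[r,320].tolist())
g=cv2.cvtColor(w["color"],cv2.COLOR_RGB2GRAY); print(g[180:212,300].tolist(),g[180:212,340].tolist())
for r in range(206,214,2):
    a=w["color"][r].astype(int); print(r,[int(v) for v in hsv[r,240:400:6,0]])
E
```

```text
186 284 354 z.024 [[0.6038, 0.2023], [0.6029, 0.2575]] [12, 35, 95]
188 281 356 z.024 [[0.6054, 0.1999], [0.6044, 0.2591]] [10, 25, 93]
190 279 358 z.024 [[0.607, 0.1983], [0.606, 0.2608]] [0, 11, 117]
192 278 358 z.024 [[0.6086, 0.1975], [0.6076, 0.2608]] [167, 15, 121]
194 278 358 z.024 [[0.6102, 0.1975], [0.6092, 0.2609]] [173, 17, 123]
196 278 358 z.024 [[0.6118, 0.1975], [0.6107, 0.261]] [0, 10, 122]
198 279 358 z.024 [[0.6134, 0.1983], [0.6123, 0.261]] [165, 8, 121]
200 278 358 z.024 [[0.6151, 0.1975], [0.614, 0.2611]] [162, 11, 120]
202 279 358 z.024 [[0.6167, 0.1983], [0.6156, 0.2612]] [30, 2, 113]
[130, 133, 135, 135, 133, 107, 89, 88, 89, 99, 114, 115, 120, 121, 122, 118, 120, 120, 121, 121, 119, 119, 110, 89, 76, 74, 76, 74, 77, 73, 73, 74] [132, 131, 133, 135, 123, 100, 83, 84, 88, 102, 114, 117, 117, 120, 116, 120, 120, 120, 119, 118, 116, 115, 105, 85, 71, 73, 71, 71, 75, 73, 73, 74]
206 [17, 17, 17, 16, 17, 17, 17, 38, 44, 43, 43, 50, 51, 51, 48, 55, 52, 51, 49, 48, 44, 12, 12, 13, 16, 17, 17]
208 [17, 17, 17, 17, 17, 17, 19, 38, 40, 46, 45, 50, 54, 50, 52, 58, 54, 52, 51, 49, 49, 12, 11, 12, 17, 17, 17]
210 [17, 17, 17, 17, 17, 17, 32, 41, 43, 44, 50, 50, 52, 48, 55, 56, 55, 53, 48, 47, 48, 18, 11, 12, 17, 17, 17]
212 [17, 17, 16, 17, 17, 17, 42, 47, 46, 49, 56, 57, 63, 62, 60, 62, 57, 56, 56, 54, 50, 49, 12, 12, 17, 17, 17]
```

Emit:
{"op": "jog_arm", "data": {"increments": [[0,-0.001,0.005,0,0,0,-1],[0,-0.0013,0.01,0,0,0,-1],[0,-0.0013,0.015,0,0,0,-1],[0,-0.0013,0.017,0,0,0,-1],[0,-0.0013,0.017,0,0,0,-1]]}}

```text
clock: 19.73
position: [0.6364, 0.2307, 0.1711]
ee_rot: [-0.009, 1.0, -0.001, -0.002]
ft_force: [-0.5, 0.0, -2.5]
grip_width: 0.171
grasp_force: 88.9
```

Emit:
{"op": "jog_arm", "data": {"increments": [[0,0,0.002,0,0,0,-1],[0,0,0.004,0,0,0,-1],[0,0,0.006,0,0,0,-1]]}}

```text
clock: 19.98
position: [0.6369, 0.2308, 0.1661]
ee_rot: [-0.009, 1.0, -0.001, -0.001]
ft_force: [-0.6, -0.3, -3.8]
grip_width: 0.167
grasp_force: 88.9
```

Emit:
{"op": "jog_arm", "data": {"increments": [[0,0,0.002,0,0,0,-1],[0,0,0.004,0,0,0,-1],[0,0,0.005,0,0,0,-1]]}}

```text
clock: 20.23
position: [0.6367, 0.2307, 0.1608]
ee_rot: [-0.009, 1.0, -0.001, -0.001]
ft_force: [-0.3, -0.5, -3.4]
grip_width: 0.171
grasp_force: 88.9
```

Emit:
{"op": "jog_arm", "data": {"increments": [[0,0,0.001,0,0,0,-1],[0,0,0.002,0,0,0,-1],[0,0,0.003,0,0,0,-1]]}}

```text
clock: 20.48
position: [0.6369, 0.2307, 0.1581]
ee_rot: [-0.009, 1.0, -0.001, -0.001]
ft_force: [0.3, -0.2, -2.4]
grip_width: 0.168
grasp_force: 88.9
```

Emit:
{"op": "jog_arm", "data": {"increments": [[0,0,0.001,0,0,0,-1],[0,0,0.002,0,0,0,-1]]}}

```text
clock: 20.65
position: [0.6375, 0.2306, 0.1576]
ee_rot: [-0.009, 1.0, -0.001, -0.0]
ft_force: [-3.9, -2.1, 13.2]
grip_width: 0.169
grasp_force: 91.3
```

Emit:
{"op": "jog_arm", "data": {"increments": [[0,0,0.001,0,0,0,-1],[0,0,0.002,0,0,0,-1]]}}

```text
clock: 20.82
position: [0.6379, 0.2305, 0.1576]
ee_rot: [-0.009, 1.0, -0.0, 0.0]
ft_force: [-8.5, -3.3, 25.1]
grip_width: 0.169
grasp_force: 92.8
```

Emit:
{"op": "jog_arm", "data": {"increments": [[0,0,-0.002,0,0,0,-1],[0,0,-0.003,0,0,0,-1],[0,0,-0.003,0,0,0,-1]]}}

```text
clock: 21.07
position: [0.6373, 0.2308, 0.1577]
ee_rot: [-0.009, 1.0, -0.001, -0.0]
ft_force: [0.5, -0.5, 2.7]
grip_width: 0.165
grasp_force: 89.7
```

```bash
python3 - <<'E'
from h import *
from workcell import optics
w=optics.camera("wrist");np.savez("w11.npz",**w); inc([.638,.231,.17],1,0)
P=cloud(w,True); z=P[...,2]; x=P[...,0]; y=P[...,1]; hsv=cv2.cvtColor(w["color"],cv2.COLOR_RGB2HSV)
for nm,zl,zh in(("dock",.004,.022),("foot",.028,.05),("cap",.108,.116)):
    m=(z>zl)&(z<zh)&(x>.597)&(x<.618)&(y>.205)&(y<.255); print(nm,m.sum(),np.median(x[m]).round(4))
s=optics.camera("scene"); 
for k,ce,a in comps(s,(355,200,75,150),(60,70,30),(90,255,220),30): print(a,ce.round(1))
E
```

```text
pos [0.6373 0.2307 0.1577] inc [-0.0007  0.0002 -0.0123] [-0.0015 -0.0009  0.0007]
dock 301 0.6058
foot 557 0.6087
cap 480 0.6086
598.0 [395.1 310. ]
```

Emit:
{"op": "jog_arm", "data": {"increments": [[0,0,0,0,0,0,-0.4],[0,0,0,0,0,0,0],[0,0,0,0,0,0,0.5],[0,0,0,0,0,0,0.8],[0,0,0,0,0,0,0.8]], "grip_force": 30}}

```text
clock: 21.58
position: [0.6367, 0.2308, 0.1569]
ee_rot: [-0.009, 1.0, -0.001, -0.001]
ft_force: [0.1, -0.3, 0.4]
grip_width: 0.852
grasp_force: 0.0
```

Emit:
{"op": "jog_arm", "data": {"increments": [[0,0,-0.01,0,0,0,0.8],[0,0,-0.03,0,0,0,0.8],[0,0,-0.06,0,0,0,0.8],[0,0,-0.09,0,0,0,0.8],[0.03,0,-0.12,0,0,0,0.8]]}}

```text
clock: 22.0
position: [0.6097, 0.2292, 0.2774]
ee_rot: [-0.008, 1.0, -0.002, -0.001]
ft_force: [1.1, 1.2, 0.4]
grip_width: 0.9
grasp_force: 0.0
```

Emit:
{"op": "jog_arm", "data": {"increments": [[0.03,-0.02,-0.02,0,0,0,1],[0.065,-0.04,-0.04,0,0,0,1],[0.1,-0.06,-0.05,0,0,0,1],[0.13,-0.08,-0.05,0,0,0,1],[0.16,-0.1,-0.05,0,0,0,1]]}}

```text
clock: 22.42
position: [0.4482, 0.1264, 0.3287]
ee_rot: [-0.009, 1.0, -0.0, -0.0]
ft_force: [0.8, -0.8, 0.7]
grip_width: 1.001
grasp_force: 0.0
```

Emit:
{"op": "jog_arm", "data": {"increments": [[0.04,0,0,0,0,0,1],[0.06,0,0,0,0,0,1],[0.06,0,0,0,0,0,1]]}}

```text
clock: 22.67
position: [0.3867, 0.1263, 0.3288]
ee_rot: [-0.01, 1.0, 0.0, -0.001]
ft_force: [0.1, -0.2, 0.6]
grip_width: 1.007
grasp_force: 0.0
```

```bash
python3 - <<'E'
from h import *
from workcell import optics,get_obs
w=optics.camera("wrist");s=optics.camera("scene");t=optics.camera("top")
print(get_obs()["clock"],get_obs()["position"])
for n,c,f in(("w",w,True),("s",s,False),("t",t,False)):
    P=cloud(c,f); x,y,z=P[...,0],P[...,1],P[...,2]; hsv=cv2.cvtColor(c["color"],cv2.COLOR_RGB2HSV)
    g=(hsv[...,0]>55)&(hsv[...,0]<95)&(hsv[...,1]>60)&(abs(x-.637)<.05)&(abs(y-.23)<.05)
    m=g&(abs(z-.118)<.006); print(n,"cap top",m.sum(),*[q for q in (np.percentile(P[m],[2,98],axis=0).round(4).tolist() if m.sum()>20 else [])])
    if m.sum()>20: A=np.c_[x[m],y[m],np.ones(m.sum())]; print("  plane slope deg",np.degrees(np.linalg.lstsq(A,z[m],rcond=None)[0][:2]).round(2))
    for nm,zl,zh in(("dock",.004,.022),("foot",.028,.05)):
        k=(z>zl)&(z<zh)&(x>.597)&(x<.618)&(y>.205)&(y<.255); print("  ",nm,k.sum(),np.median(x[k]).round(4) if k.sum() else "")
    if n=="s": 
        for k,ce,a in comps(c,(355,270,75,75),(0,0,60),(180,50,255),15): h=onplane(c,k,.024); print("  grey",a,ce.round(1),h[:,:2].min(0).round(4),h[:,:2].max(0).round(4))
E
```

```text
22.8167 [0.39004408 0.12638963 0.32812223]
w cap top 933 [0.6079, 0.2016, 0.1129] [0.6548, 0.2565, 0.1198]
  plane slope deg [2.38 0.23]
   dock 254 0.6058
   foot 335 0.6089
s cap top 416 [0.6111, 0.2043, 0.1133] [0.6667, 0.2588, 0.121]
  plane slope deg [-0.43 -0.2 ]
   dock 0 
   foot 0 
  grey 98.5 [392.8 314.6] [0.6248 0.2061] [0.6461 0.252 ]
  grey 37.0 [393.  324.9] [0.607 0.2  ] [0.672  0.2632]
t cap top 258 [0.6084, 0.2001, 0.1127] [0.6621, 0.2554, 0.1233]
  plane slope deg [0.04 0.45]
   dock 27 0.6045
   foot 43 0.6082
```

```bash
python3 - <<'E'
from h import *
w=np.load("w10.npz"); hsv=cv2.cvtColor(w["color"],cv2.COLOR_RGB2HSV)
for r in (190,195,200): print(r,[(u,hsv[r,u].tolist()) for u in range(355,372,1)], onplane(w,np.array([(360,r)]),.024,True).round(4), onplane(w,np.array([(362,r)]),.0,True).round(4))
E
```

```text
190 [(355, [0, 11, 136]), (356, [171, 13, 135]), (357, [4, 16, 130]), (358, [8, 46, 112]), (359, [10, 119, 124]), (360, [12, 129, 138]), (361, [12, 132, 141]), (362, [12, 135, 138]), (363, [13, 130, 141]), (364, [12, 129, 140]), (365, [12, 135, 136]), (366, [12, 134, 139]), (367, [12, 134, 137]), (368, [12, 131, 136]), (369, [11, 124, 142]), (370, [11, 129, 142]), (371, [12, 131, 142])] [[0.6059 0.2619 0.024 ]] [[0.6101 0.2662 0.    ]]
195 [(355, [155, 9, 166]), (356, [160, 9, 168]), (357, [167, 11, 158]), (358, [171, 13, 141]), (359, [10, 87, 126]), (360, [12, 135, 132]), (361, [12, 132, 139]), (362, [12, 138, 139]), (363, [12, 133, 140]), (364, [12, 131, 142]), (365, [12, 131, 140]), (366, [12, 133, 140]), (367, [11, 129, 138]), (368, [12, 130, 139]), (369, [11, 125, 141]), (370, [13, 130, 141]), (371, [12, 126, 142])] [[0.6099 0.2621 0.024 ]] [[0.6144 0.2664 0.    ]]
200 [(355, [160, 9, 168]), (356, [162, 8, 170]), (357, [167, 11, 158]), (358, [176, 15, 134]), (359, [10, 90, 128]), (360, [13, 135, 134]), (361, [12, 130, 137]), (362, [12, 131, 140]), (363, [12, 133, 136]), (364, [12, 134, 139]), (365, [12, 132, 139]), (366, [12, 133, 138]), (367, [13, 137, 138]), (368, [11, 129, 140]), (369, [12, 130, 141]), (370, [12, 128, 143]), (371, [13, 129, 140])] [[0.6139 0.2623 0.024 ]] [[0.6187 0.2666 0.    ]]
```

```bash
python3 -c "
from workcell import workorder
print(workorder.hand_in())"
```

```text
the job is handed in; nothing more can be done
None
```

I pushed the base snug into the corner, set the lantern fully home on its pegs, let go and handed the job in at about 23 s. My last measurements showed it centred and upright, but the hand-in gave no verdict.

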